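Start the clamp screw of a lamp hook square

ROBOT

A 7-joint arm with a two-finger parallel gripper is mounted at the origin on the work surface. World frame = base frame: x ahead of the robot, y to its left, z up, the work surface at z = 0. Lengths are in mm, angles in rad, forces in N, time in s.
With the tool pointing down it reaches from about 425 to 875 mm from the base axis. Payload 8.4 kg.
Tool frame: the origin (TCP) lies on the centre line of the jaws, within the pads' length; the fingertips stand 22 mm ahead of it and the grasp point (between the pads) lies 3 mm ahead of it; x points along the fingers, y is the direction in which the jaws open and shut, and the axes are right-handed (so a half turn about x gives the same grasp; the last joint's range is limited). The gripper opens to 85 mm and grips with 20 to 120 N. Pads are 22 mm wide; open, the fingers measure 114 mm over their backs; the gripper's body (76 mm by 85 mm) begins 54 mm behind the grasp point. The pads swing forward as they close: fully open they stand 13 mm farther back than shut.
Start: joints at [-1.335, 0.333, 0.04, 1.465, -0.013, 1.343, -0.059], TCP at [213.578, 613.881, 253.308] pointing down, gripper open.
Joint ranges: [-2.58, 2.58], [-0.38, 2.09], [-1.3, 1.39], [0.25, 2.4], [-1.5, 4.64], [0.08, 2.09], [-2.65, 2.65]. Speed limits (rad/s): [2.22, 2.22, 2.79, 2.79, 3.14, 3.14, 3.14].

INTERFACE

Orientations are given as a unit quaternion [w, x, y, z].
In Python, from cell import get_obs, get_image, camera_params, hand_in gives the robot as it stands.
- The arm moves only by the tool apply_moves, never from a script. Its argument "steps" is one flat list of numbers, 7 for each row, row after row: the shift along the tool's x, y, z in m, then the turn, a rotation vector about the tool's x, y, z in rad, then the finger opening in m, from 0 to 0.0854. A call has 1 to 12 rows; each row is the pose to reach, as a shift and turn from the pose commanded when the call began, along the tool's axes at that moment; what a row does not reach only later rows make up. A row lasts 1/12 s, in which the tool goes at most 41.7 mm and 7.16 degrees, less where a joint would pass 70% of its speed; a pose out of reach is approached as far as the arm can. A call with a gripper value outside its range is refused whole. The fingers move at their own pace and stop on an object; the grip force is fixed at half the most. Time passes only in rows, so rows that repeat a pose let the fingers close. It gives the time, the measured TCP pose, the force and the opening at its end, in the units of the state.
- get_obs(): the state, without advancing time (a new reading comes with each control period).
- get_image(name): name is "scene" or "top"; returns (picture, depth): 384x512x3 uint8, red, green, blue; 384x512 float32, mm along the optical axis (not along the pixel's ray), 0 where there is no reading.
- camera_params(name): a dict with "fx", "fy", "cx", "cy" (pixels), "extrinsics" (4x4, takes a point from camera to world coordinates). Camera axes: x right, y down, z forward; pixel columns grow to the right and rows downward; lengths in mm; the calibration is good to about 2 mm. A picture is of the moment at which its call begins. camera_params takes no time and is no camera call.
- hand_in(): hands the job in, once; it reports no verdict.
The state is a dict: "time_s": time; "q": joint angles; "qvel": joint speeds; "tau": joint torques, N m; "eef_pos": TCP position; "eef_rot": TCP orientation; "ft_force": force on the tool from outside, world axes, zero at the start; "ft_torque": the same for the moment, N m; "width": finger opening in mm.
Only numpy, scipy, OpenCV 4.12 (cv2) and the standard library are available. Lean on these libraries where they do the work, as an engineer would, in place of code of your own. Each camera call takes 0.05 s, during which the arm holds its last target.

TASK

Take the large square-socket driver from the wooden stand and fit it fully over the square head of the screw that leans loosely in the lamp clamp, pressing only gently. Bring driver and screw upright before the first turn, so that the thread does not cross, then give the screw about a quarter turn clockwise (seen from above), keeping it upright. Leave the driver standing fully seated and upright on the screw, let go, and leave the other things on the bench where they are.

Things in the scene. Friction and masses are not known exactly. Their poses are not given: they have to be found in the camera images.
- driver: Large driver, 135 mm long, 0.2 to 0.4 kg, upright in either well of the stand, socket down. Origin: centre of the socket's lower rim; z up the driver. Steel socket 32 mm square outside, 24 mm high; its 20 mm square hole, 19 mm deep, opens downward. Round 16 mm shaft; 31 mm collar at 61-65 mm; black 28 mm square handle from 60 to 135 mm. All flats lie along body x and y.
- small_driver: Bystander: the small driver in the stand's other well, 115 mm long, socket 22 mm square outside with a 12 mm hole (too small for the screw), handle 20 mm square. Origin at the centre of its lower rim, z up. Leave it there.
- stand: Dark wooden stand fixed to the bench, 66 mm (x) by 180 mm (y), 30 mm high; two 38 mm square wells 22 mm deep at y = -55 and +55 mm. Origin: centre of the underside; its yaw varies.
- clamp: Aluminium hook clamp on a 48 mm steel pipe in a wooden cradle 120 mm (x) by 200 mm (y), fixed to the bench; its yaw varies. Origin: centre of the underside. The screw stands in the round boss on top, whose mouth is 90 mm above the origin.
- screw: Steel screw, loose in the boss. Origin: on its axis in the boss's mouth, a fixed point; z up the screw. It leans at the start by up to 11 degrees any way and stays where pushed (about 0.12 N m; play 12 degrees). Shank 12 mm; flange 34 mm across at 40-44 mm; square head 18 mm across flats, 44-54 mm, bevelled to 14 mm square at 57 mm; round 10 mm nose to 60 mm.
- seat (a point): Point on the screw's axis on top of the flange, 44 mm above the screw's origin: the rim rests here when fully seated (on the head's corners it stands 12 mm higher). Axes as screw: they lean but do not turn with the head. The flats stand 20 to 70 degrees anticlockwise of these axes, unreported: see it, or feel for it, pressing lightly, turning anticlockwise a little at a time till the socket drops.
- turn (a joint): Clockwise turn of the screw seen from above, rad: 0 at the start, cannot go below 0, free to 3. Takes about 0.07 N m, after about 0.1 rad of play in the socket. Its sinking in a quarter turn is negligible. It says nothing of where the head's flats point.
- tape: Bystander: loose grey ring of tape, 90 mm across, 24 mm high, lying on the bench beyond the clamp. Origin: centre of the underside.
- wing_knob: Bystander: loose black wing knob, 50 mm wide, 30 mm high, on the robot's side of the clamp. Origin: centre of the underside.
- wrench: Bystander: loose steel wrench lying on the robot's side of the stand. Origin: on its underside.

How it is judged (in metres and radians):
On the way, in this order (a step that is already met when the one before it is completed fails the run):
1. the driver is fully seated on the screw's head and both are upright (screw within 4.6 degrees, driver within 6) before the screw has turned 0.2 rad (z of driver in the frame of screw between 0.038 and 0.048 m and horizontal distance between driver and screw below 0.008 m and angle between driver's own z axis and vertical below 0.105 rad and angle between screw's own z axis and vertical below 0.08 rad and value of joint turn below 0.2 rad), for 0.2 s.
2. the screw has been turned 69 degrees or more (value of joint turn above 1.2 rad), for 0.2 s.
At the end, for the whole second after the job is handed in: The screw is turned 69 to 120 degrees clockwise and stands within 4.6 degrees of upright; the driver stands on it at rest, its rim within 4 mm of the flange, centred within 8 mm of the boss and within 6 degrees of upright (z of driver in the frame of screw between 0.038 and 0.048 m and horizontal distance between driver and screw below 0.008 m and angle between driver's own z axis and vertical below 0.105 rad and angle between screw's own z axis and vertical below 0.08 rad and value of joint turn between 1.2 and 2.1 rad and linear speed of driver below 0.02 m/s); the robot touches nothing.
It fails at once if the thread crosses: the screw leans more than 6 degrees when turned past 0.2 rad (value of joint turn above 0.2 rad and angle between screw's own z axis and vertical above 0.105 rad).
It fails at once if the driver presses or wedges on the screw with more than 40 N (all contacts added) (contact force between driver and screw above 40 N).
It fails at once if the small driver, tape ring, wing knob or wrench is moved more than 30 mm (distance of any of small_driver, tape, wing_knob, wrench from where it was at the start of the episode above 0.03 m).
It also fails if it takes over 64 s, if anything falls off the work surface, if the arm or the gripper's body presses on something with over 40 N, if the wrist force passes 120 N, or if a joint passes its speed limit or range.

## Working session

There is one attempt and no reset: what is moved stays moved. The work goes in short steps, Python scripts to look and compute and a tool call to move; the robot and the scene stay as the last step left them, time stands still between calls to the robot, and variables do not carry over. Pictures are saved under pics/ and viewed, and the job is handed in when it is done.

Besides the shell and the picture viewer there is one more tool, called after ">>>" by a JSON object that holds its "api" and its "payload", one argument or row to a line. apply_moves: Moves the arm, as the interface text tells. Its arguments: {"type":"object","properties":{"steps":{"type":"array","items":{"type":"number"}}},"required":["steps"]}

```bash
ls; mkdir -p pics; cat > h.py <<'E'
import numpy as np, cv2
from cell import get_obs,get_image,camera_params
def save(n,img,s=1.0,crop=None):
    if crop: r0,r1,c0,c1=crop; img=img[r0:r1,c0:c1]
    if s!=1: img=cv2.resize(img,None,fx=s,fy=s,interpolation=cv2.INTER_CUBIC)
    cv2.imwrite('pics/'+n,img[:,:,::-1])
def pts(name,d):
    P=camera_params(name); v,u=np.mgrid[0:384,0:512]
    c=np.stack([(u-P['cx'])/P['fx']*d,(v-P['cy'])/P['fy']*d,d],-1)
    E=np.array(P['extrinsics']); return c@E[:3,:3].T+E[:3,3]
E
python3 - <<'E'
from h import *
for n in ('scene','top'):
    im,d=get_image(n); save(n+'0.png',im,1.5); np.savez(n+'0.npz',im=im,d=d)
    P=camera_params(n); print(n,P['fx'],P['cx'],P['cy'],np.round(P['extrinsics'],3).tolist())
o=get_obs(); print(o)
E
```

```text
pics
scene 370.70438431059165 251.02272388222062 198.2444517966625 [[-0.342, 0.616, -0.709, 1137.191], [0.94, 0.224, -0.258, 112.552], [0.0, -0.755, -0.656, 641.944], [0.0, 0.0, 0.0, 1.0]]
top 430.14450487360295 254.22958768055443 187.93653023785564 [[0.005, -0.98, 0.199, 366.624], [-1.0, -0.007, -0.007, -86.988], [0.008, -0.198, -0.98, 1098.44], [0.0, 0.0, 0.0, 1.0]]
{'time_s': 0.1, 'q': array([-1.33519337,  0.33386197,  0.03989619,  1.46615651, -0.01340176,
        1.34332069, -0.05848563]), 'qvel': array([ 0.00010052, -0.00073395,  0.00060236, -0.00219847,  0.00161273,
       -0.00016582, -0.0005121 ]), 'tau': array([ 4.63603152e-03, -6.60024834e+01,  1.37066960e+00, -4.06475937e+01,
        1.71195203e-02,  8.93020799e-03, -6.89785168e-06]), 'eef_pos': array([213.48954991, 613.54238623, 252.50934644]), 'eef_rot': array([ 0.6971703 ,  0.11730564,  0.69727098, -0.11834755]), 'ft_force': array([-0.06385583,  0.2827668 , -0.23753243]), 'ft_torque': array([ 0.02274735,  0.05397329, -0.00144308]), 'width': 85.50512867934201}
```

View pics/scene0.png

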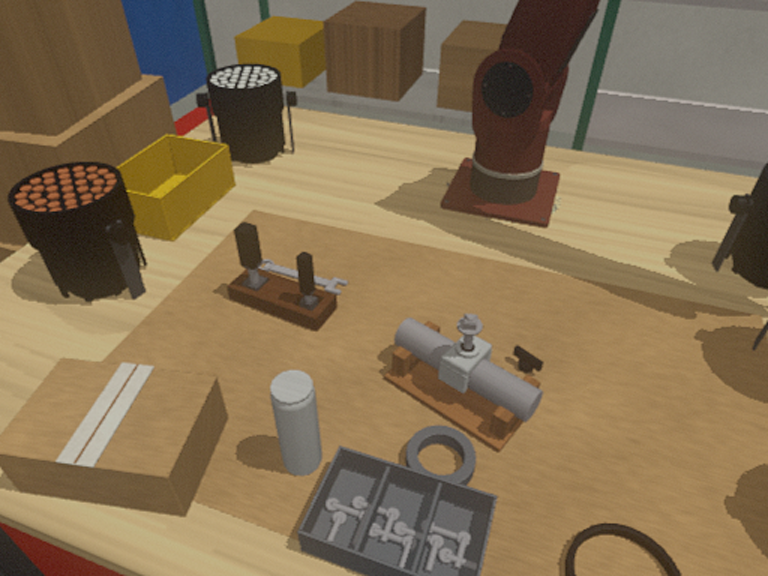

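View pics/top0.png

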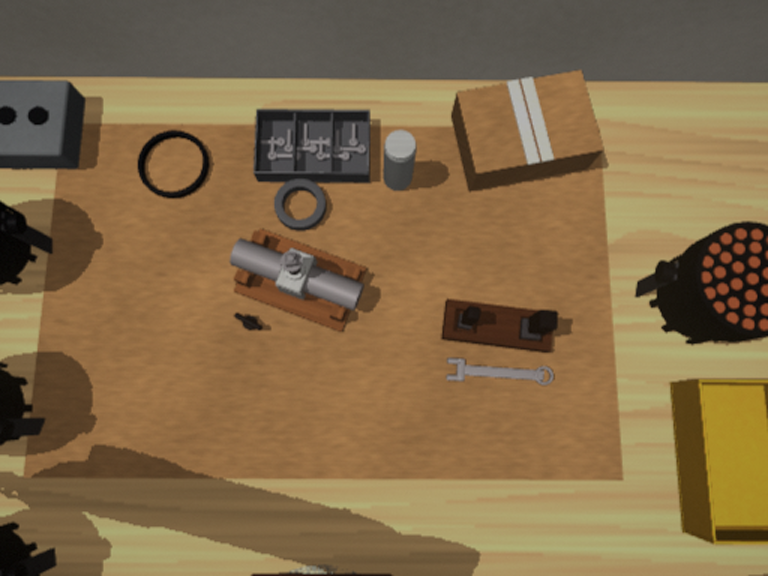

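```bash
python3 - <<'E'
from h import *
z=np.load('scene0.npz'); save('s_scr.png',z['im'],8,(200,270,270,350)); save('s_drv.png',z['im'],6,(140,225,145,240))
z=np.load('top0.npz'); save('t_scr.png',z['im'],8,(145,220,150,245)); save('t_drv.png',z['im'],6,(190,260,285,380))
for n in ('scene','top'):
    z=np.load(n+'0.npz'); p=pts(n,z['d'].astype(float)); 
    d=z['d']; print(n,(d==0).mean())
    if n=='top': r=[(c,rr) for rr in (190,) for c in (165,)]
    # driver tops: points with z>125 near
    m=(p[...,2]>137)&(p[...,2]<150)&(p[...,0]>300)&(p[...,0]<900)&(np.abs(p[...,1])<500)
    k,l,st,ce=cv2.connectedComponentsWithStats(m.astype(np.uint8))
    for i in range(1,k):
        if st[i,4]>6: print(n,st[i],np.round(p[l==i].mean(0),1), np.round(p[l==i].min(0)),np.round(p[l==i].max(0)))
    m=(p[...,2]>23)&(p[...,2]<34)&(p[...,0]>300)&(p[...,0]<700)&(p[...,1]<0)&(p[...,1]>-500)
    k,l,st,ce=cv2.connectedComponentsWithStats(m.astype(np.uint8))
    for i in range(1,k):
        if st[i,4]>200:
            q=p[l==i][:,:2].astype(np.float32); print(n,'stand',st[i],cv2.minAreaRect(q),p[l==i][:,2].mean())
E
```

```text
scene 0.003962198893229167
scene [156 148  16  10  94] [ 509.6 -339.2  141. ] [ 494. -356.  137.] [ 522. -326.  144.]
scene [309 209  10  10  85] [600.7  47.  144.5] [588.  38. 137.] [607.  56. 150.]
scene [181 247  29  27 473] [ 787.3 -117.4  146.7] [ 758. -144.  137.] [807. -95. 150.]
scene stand [ 152  179   73   36 1114] ((513.4581298828125, -287.3836364746094), (182.70730590820312, 69.38311004638672), 82.5726547241211) 28.789072433079948
top 0.004247029622395833
top [262  86   8   9  20] [ 795.9 -117.3  148.8] [ 787. -127.  145.] [ 805. -110.  150.]
top [268  86   5   5  10] [ 801.1 -130.5  148.7] [ 796. -134.  147.] [ 805. -125.  150.]
top [256  93  22  15 133] [ 768.6 -123.7  145.1] [ 755. -146.  137.] [788. -96. 150.]
top [  0 141  15  15 116] [647.8 471.7 144.6] [635. 462. 137.] [668. 494. 150.]
top [  0 145   3   6   7] [651.8 490.2 143.6] [647. 484. 137.] [655. 495. 150.]
top [189 168  10  10  62] [594.1  44.8 144.9] [586.  35. 137.] [605.  56. 150.]
top [359 206  13  13 161] [ 506.2 -342.3  143. ] [ 493. -357.  137.] [ 521. -328.  148.]
top [  0 278   7  17  62] [343.2 449.4 143.3] [324. 444. 137.] [358. 459. 150.]
top stand [ 295  199   74   35 1326] ((513.5286865234375, -289.6527404785156), (180.30462646484375, 67.25654602050781), 82.94915771484375) 30.388942230082897
```

View pics/s_scr.png

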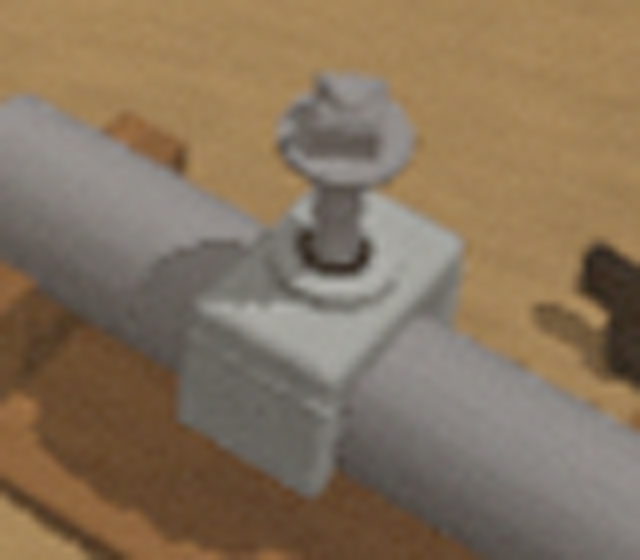

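View pics/t_scr.png

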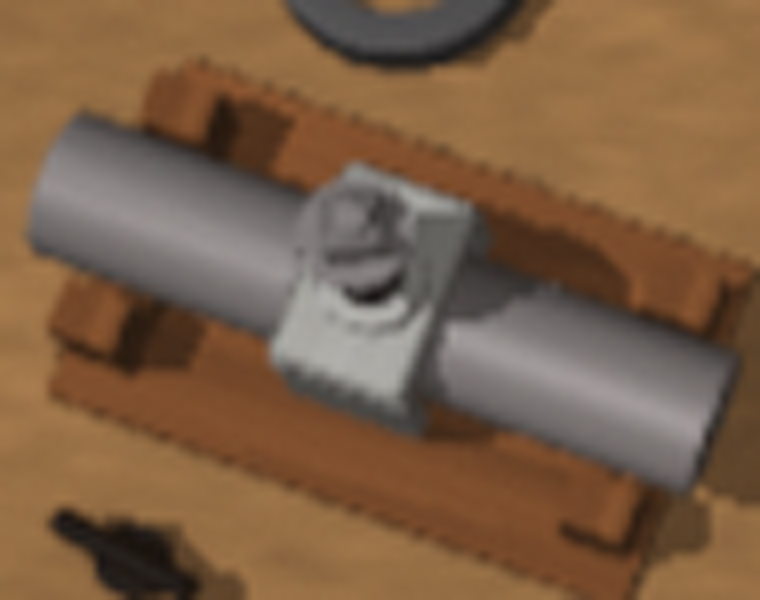

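View pics/s_drv.png

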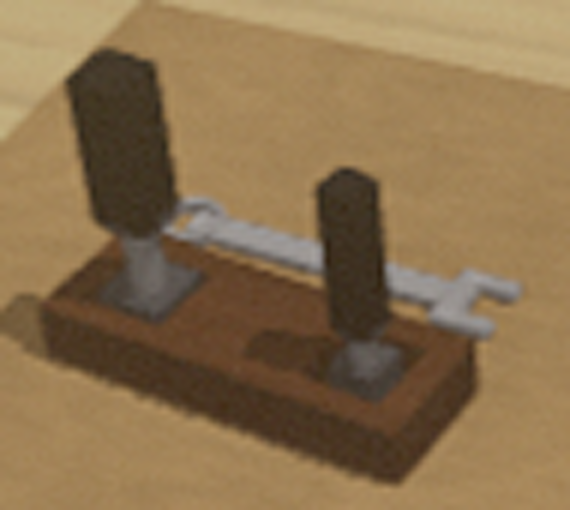

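View pics/t_drv.png

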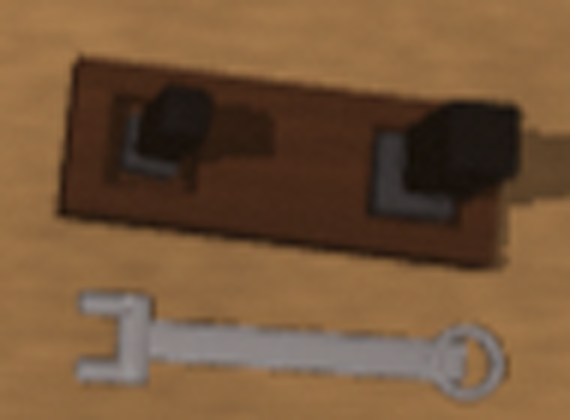

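```bash
python3 - <<'E'
from h import *
for n in ('scene','top'):
    z=np.load(n+'0.npz'); d=z['d'].astype(float); p=pts(n,d)
    # driver top yaw
    m=(p[...,2]>138)&(p[...,2]<150)&(abs(p[...,0]-507)<25)&(abs(p[...,1]+342)<25)
    print(n,'drv',cv2.minAreaRect(p[m][:,:2].astype(np.float32)))
    # pipe
    m=(abs(p[...,0]-600)<130)&(abs(p[...,1]-40)<130)
    q=p[m]
    pm=q[(q[:,2]>55)&(q[:,2]<78)]; c=pm[:,:2].mean(0); u,s,vt=np.linalg.svd(pm[:,:2]-c); print('pipe',c,np.degrees(np.arctan2(vt[0,1],vt[0,0]))%180)
    b=(p[...,2]>84)&(p[...,2]<96)&(abs(p[...,0]-600)<60)&(abs(p[...,1]-40)<60)
    print('boss',b.sum(),p[b].mean(0),p[b].min(0),p[b].max(0),cv2.minEnclosingCircle(p[b][:,:2].astype(np.float32)))
    f=(p[...,2]>118)&(p[...,2]<165)&(abs(p[...,0]-600)<40)&(abs(p[...,1]-40)<40)
    vv,uu=np.nonzero(f); r0,r1,c0,c1=vv.min(),vv.max(),uu.min(),uu.max()
    print('rows',r0,r1,'cols',c0,c1); print(np.where(f,p[...,2],0)[r0:r1+1,c0:c1+1].round().astype(int))
E
```

```text
scene drv ((508.2109375, -340.91094970703125), (29.536531448364258, 27.83676528930664), 87.87708282470703)
pipe [608.0119827   55.39481445] 70.22954718229789
boss 179 [600.44473766  48.37347753  88.20825908] [569.96826764  26.6976205   84.01062993] [629.99470591  71.28733795  95.99903444] ((599.896484375, 54.67806625366211), 30.109130859375)
rows 209 223 cols 305 321
[[  0   0   0   0   0 145 147 146 149 149   0   0   0   0   0   0   0]
 [  0   0   0   0   0 144 145 148 150 149 149 149 146 145   0   0   0]
 [  0   0   0   0   0 146 148 149 147 150 149 149 147 145   0   0   0]
 [  0   0 135 133 142 145 147 147 149 149 152 148 147 147   0   0   0]
 [  0   0 132 133 143 145 145 147 147 149 147 146 146 143 133   0   0]
 [  0 133 132 133 145 145 145 144 146 146 145 144 147 144 135 133   0]
 [132 133 133 133 141 144 144 144 144 145 145 145 145 144 133 133 133]
 [132 132 132 132 142 141 142 142 143 142 144 144 143 134 134 134 133]
 [131 133 132 133 138 139 140 138 141 141 140 140 142 134 132 134 134]
 [129 134 133 132 135 137 137 138 137 138 137 139 136 132 133 132 133]
 [  0 132 132 131 13
[... 894 characters left out ...]
0   0]
 [  0 135 133 146 148 152 153 149 151 148 146 129 134 135   0]
 [  0 137 137 144 151 151 147 148 149 148 145 134 133 133 134]
 [133 133 133 145 149 149 154 153 152 147 144 132 136 132 135]
 [136 134 135 146 146 151 150 151 151 149 146 136 134 131 133]
 [137 135 138 148 145 148 147 146 147 147 148 143 135 136 134]
 [  0 136 133 137 144 146 147 145 145 145 144 145 131 137 137]
 [  0 133 133 133 147 143 141 141 141 139 136 137 135 136   0]
 [  0 136 137 138 139 137 135 134 133 134 135 137 135 137   0]
 [  0   0 132 136 132 136 134 136 132 133   0 135 137   0   0]
 [  0   0   0 133 133 138 136 132 132 136 136 136   0   0   0]
 [  0   0   0   0   0 136 137 137 134 129   0   0   0   0   0]]
```

```bash
cat >> h.py <<'E'
def cast(name,u,v,z):
    P=camera_params(name);E=np.array(P['extrinsics']); r=E[:3,:3]@np.array([(u-P['cx'])/P['fx'],(v-P['cy'])/P['fy'],1]); o=E[:3,3]
    return o+r*(z-o[2])/r[2]
def proj(name,X):
    P=camera_params(name);E=np.array(P['extrinsics']); c=(np.asarray(X)-E[:3,3])@E[:3,:3]
    return np.stack([P['fx']*c[...,0]/c[...,2]+P['cx'],P['fy']*c[...,1]/c[...,2]+P['cy']],-1)
E
python3 - <<'E'
from h import *
print('boss', cast('scene',270+335/8-.5,200+250/8-.5,90), cast('top',150+368/8-.5,145+276/8-.5,90))
for n in ('scene','top'):
    z=np.load(n+'0.npz'); d=z['d'].astype(float); p=pts(n,d)
    f=(p[...,2]>118)&(p[...,2]<165)&(abs(p[...,0]-600)<40)&(abs(p[...,1]-40)<40)
    cs,_=cv2.findContours(f.astype(np.uint8),cv2.RETR_EXTERNAL,cv2.CHAIN_APPROX_NONE)
    c=max(cs,key=len); print(n,'ell',cv2.fitEllipse(c))
    # flange plane
    h=f&(p[...,2]<137.5); q=p[h]; A=np.c_[q[:,:2]-q[:,:2].mean(0),np.ones(len(q))]
    s=np.linalg.lstsq(A,q[:,2],rcond=None)[0]; print('plane',s,q[:,:2].mean(0),'circle',cv2.minEnclosingCircle(p[f&(p[...,2]<138)][:,:2].astype(np.float32)))
    t=p[f&(p[...,2]>143)]; print('head mean',t.mean(0),cv2.minAreaRect(t[:,:2].astype(np.float32)))
    dd=f; 
# overlay hypothesised
E
```

```text
boss [593.91924446  47.31182977  90.        ] [591.83453515  47.35235276  90.        ]
scene ell ((313.2234191894531, 216.4285888671875), (14.158963203430176, 16.042341232299805), 96.05207061767578)
plane [-5.19070725e-02  2.79743970e-02  1.32665299e+02] [602.66447346  47.99759121] circle ((597.3356323242188, 47.3631706237793), 16.828102111816406)
head mean [599.20844374  47.16351329 146.27644834] ((597.7860717773438, 46.942832946777344), (17.466880798339844, 17.738677978515625), 6.0488457679748535)
top ell ((194.11061096191406, 173.36781311035156), (13.332148551940918, 13.960693359375), 82.1986312866211)
plane [-3.86376736e-02  1.09795202e-02  1.34448452e+02] [593.58742618  44.18840124] circle ((595.4616088867188, 45.00361633300781), 16.953290939331055)
head mean [595.58113017  44.37601328 147.56796783] ((595.9115600585938, 44.58841323852539), (17.523836135864258, 17.315738677978516), 9.692241668701172)
```

```bash
python3 - <<'E'
from h import *
a=cast('scene',270+300/8,200+155/8,134);b=cast('scene',270+378/8,200+157/8,134);print(a,b,np.degrees(np.arctan2(*(b-a)[[1,0]])))
B=np.array([593,47.3,90]);ax=np.array([.075,-.02,1]);ax/=np.linalg.norm(ax)
e1=np.cross([0,1,0],ax);e1/=np.linalg.norm(e1);e2=np.cross(ax,e1)
def sq(r,h,yaw): 
    return [B+h*ax+r*np.sqrt(2)*(np.cos(yaw+np.pi/4+k*np.pi/2)*e1+np.sin(yaw+np.pi/4+k*np.pi/2)*e2) for k in range(4)]
th=np.linspace(0,2*np.pi,60)
circ=lambda r,h:[B+h*ax+r*(np.cos(t)*e1+np.sin(t)*e2) for t in th]
for n,cr in (('scene',(205,240,295,330)),('top',(155,190,180,215))):
    im=np.load(n+'0.npz')['im'][cr[0]:cr[1],cr[2]:cr[3]]; S=20
    g=cv2.resize(im,None,fx=S,fy=S,interpolation=cv2.INTER_CUBIC); g=cv2.convertScaleAbs(g,alpha=1.3)
    o=g.copy()
    for X,c in ((circ(17,44),(255,0,0)),(sq(9,44,np.radians(15)),(0,255,0)),(sq(7,57,np.radians(15)),(0,255,255)),([B+[8*np.cos(t),8*np.sin(t),0] for t in th],(255,255,0))):
        q=(proj(n,X)-[cr[2],cr[0]]+.5)*S
        cv2.polylines(o,[q.astype(np.int32)],True,c,1)
    save('ov_'+n+'.png',np.hstack([g,o]),.57)
E
```

```text
[609.51579107  38.38500761 134.        ] [603.67240515  56.49520518 134.        ] 107.8826701637017
```

View pics/ov_scene.png

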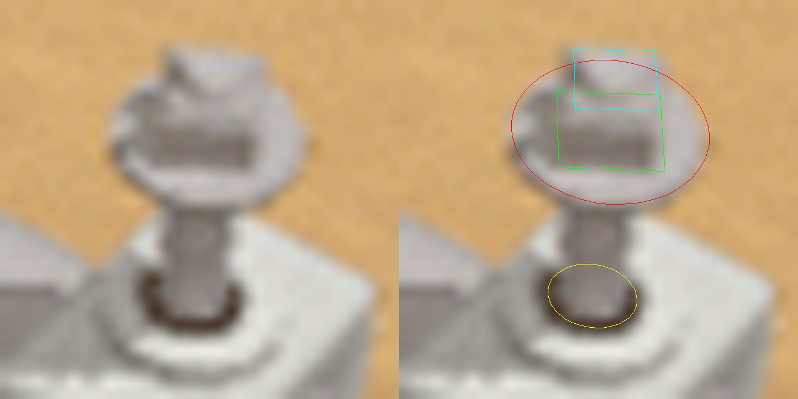

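View pics/ov_top.png

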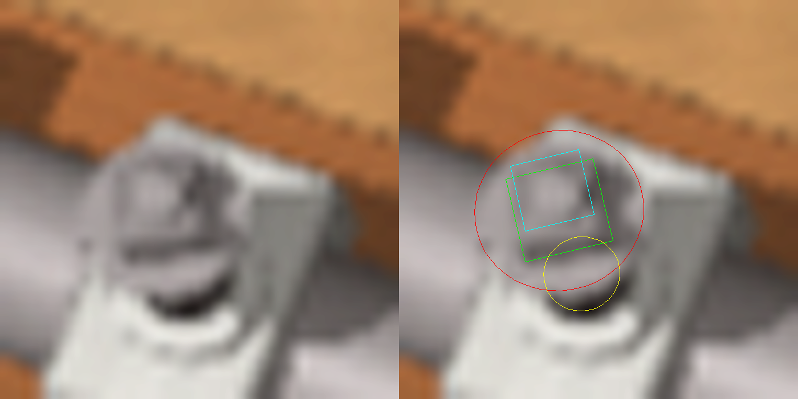

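```bash
cat >> h.py <<'E'
from scipy.spatial.transform import Rotation as Ro
def R(o): w,x,y,z=o['eef_rot']; return Ro.from_quat([x,y,z,w]).as_matrix()
def st():
    o=get_obs(); M=R(o); print('t',round(o['time_s'],2),'q',np.round(o['q'],3).tolist(),'pos',np.round(o['eef_pos'],1).tolist(),'x',np.round(M[:,0],3).tolist(),'y',np.round(M[:,1],3).tolist(),'yaw_y',round(np.degrees(np.arctan2(M[1,1],M[0,1])),2),'F',np.round(o['ft_force'],2).tolist(),'T',np.round(o['ft_torque'],3).tolist(),'w',round(o['width'],1)); return o,M
def go(o,M,pos,Mt,w):
    "print shift & rotvec in tool axes"
    print('shift m',np.round(M.T@(np.array(pos)-o['eef_pos'])/1000,4).tolist(),'rotvec',np.round(Ro.from_matrix(M.T@Mt).as_rotvec(),4).tolist())
def down(yaw): # tool y at yaw(deg), x down
    c,s=np.cos(np.radians(yaw)),np.sin(np.radians(yaw)); x=np.array([0,0,-1.]);y=np.array([c,s,0]); return np.c_[x,y,np.cross(x,y)]
E
python3 -c "
from h import *
st()"
```

```text
t 0.1 q [-1.335, 0.334, 0.04, 1.466, -0.013, 1.343, -0.058] pos [213.5, 613.5, 252.5] x [-0.0, -0.001, -1.0] y [0.329, 0.944, -0.001] yaw_y 70.82 F [-0.06, 0.28, -0.24] T [0.023, 0.054, -0.001] w 85.5
```

>>> {"api": "apply_moves", "payload": {
  "steps": [-0.01, -0.42, 0.5, 0.6, 0, 0, 0.085, -0.01, -0.42, 0.5, 0.6, 0, 0, 0.085, -0.01, -0.42, 0.5, 0.6, 0, 0, 0.085, -0.01, -0.42, 0.5, 0.6, 0, 0, 0.085, -0.01, -0.42, 0.5, 0.6, 0, 0, 0.085, -0.01, -0.42, 0.5, 0.6, 0, 0, 0.085, -0.01, -0.42, 0.5, 0.6, 0, 0, 0.085, -0.01, -0.42, 0.5, 0.6, 0, 0, 0.085, -0.01, -0.42, 0.5, 1.2, 0, 0, 0.085, -0.01, -0.42, 0.5, 1.2, 0, 0, 0.085, -0.01, -0.42, 0.5, 1.2, 0, 0, 0.085, -0.01, -0.42, 0.5, 1.2, 0, 0, 0.085]
}}

```text
time_s: 1.1
eef_pos: [469.9, 182.3, 261.0]
eef_rot: [0.531, 0.467, 0.531, -0.466]
ft_force: [1.7, 1.9, -0.0]
width: 85.1
```

```bash
python3 -c "
from h import *
o,M=st(); go(o,M,[506.8,-342,200],down(-2),0)"
```

```text
t 1.1 q [-0.909, 0.017, 0.461, 1.822, -0.008, 1.305, -0.316] pos [469.9, 182.3, 261.0] x [-0.0, 0.0, -1.0] y [0.992, 0.129, -0.0] yaw_y 7.44 F [1.69, 1.89, -0.01] T [0.018, -0.043, 0.012] w 85.1
shift m [0.0608, -0.0313, 0.5247] rotvec [0.1648, -0.0003, 0.0001]
```

>>> {"api": "apply_moves", "payload": {
  "steps": [0, -0.031, 0.525, 0.165, 0, 0, 0.085, 0, -0.031, 0.525, 0.165, 0, 0, 0.085, 0, -0.031, 0.525, 0.165, 0, 0, 0.085, 0, -0.031, 0.525, 0.165, 0, 0, 0.085, 0, -0.031, 0.525, 0.165, 0, 0, 0.085, 0, -0.031, 0.525, 0.165, 0, 0, 0.085, 0, -0.031, 0.525, 0.165, 0, 0, 0.085, 0, -0.031, 0.525, 0.165, 0, 0, 0.085, 0, -0.031, 0.525, 0.165, 0, 0, 0.085, 0, -0.031, 0.525, 0.165, 0, 0, 0.085, 0, -0.031, 0.525, 0.165, 0, 0, 0.085, 0, -0.031, 0.525, 0.165, 0, 0, 0.085]
}}

```text
time_s: 2.1
eef_pos: [507.9, -315.7, 260.8]
eef_rot: [0.493, 0.507, 0.493, -0.507]
ft_force: [0.6, 0.5, 0.8]
width: 85.1
```

```bash
python3 -c "
from h import *
o,M=st(); go(o,M,[506.8,-342,111],down(-2),0)"
```

```text
t 2.1 q [-0.267, 0.307, 0.931, 1.622, -0.252, 1.34, 0.672] pos [507.9, -315.7, 260.8] x [0.0, 0.0, -1.0] y [1.0, -0.028, 0.0] yaw_y -1.59 F [0.58, 0.46, 0.83] T [0.034, -0.107, -0.065] w 85.1
shift m [0.1498, -0.0004, 0.0263] rotvec [0.0071, -0.0002, -0.0001]
```

>>> {"api": "apply_moves", "payload": {
  "steps": [0, 0, 0.026, 0.007, 0, 0, 0.085, 0, 0, 0.026, 0.007, 0, 0, 0.085, 0, 0, 0.026, 0.007, 0, 0, 0.085, 0, 0, 0.026, 0.007, 0, 0, 0.085]
}}

```text
time_s: 2.43
eef_pos: [507.2, -339.5, 260.5]
eef_rot: [-0.491, -0.509, -0.491, 0.509]
ft_force: [-0.1, 0.8, 0.4]
width: 84.9
```

```bash
python3 -c "
from h import *
o,M=st(); go(o,M,[506.8,-342,111],down(-2),0)
im,d=get_image('scene'); save('pre.png',im,4,(100,230,90,260))"
```

```text
t 2.43 q [-0.211, 0.342, 0.929, 1.591, -0.279, 1.35, 0.717] pos [507.2, -339.5, 260.5] x [-0.001, 0.001, -1.0] y [0.999, -0.036, -0.001] yaw_y -2.06 F [-0.12, 0.76, 0.4] T [-0.011, -0.002, 0.039] w 84.9
shift m [0.1495, -0.0002, 0.0026] rotvec [-0.001, -0.0006, 0.0008]
```

View pics/pre.png

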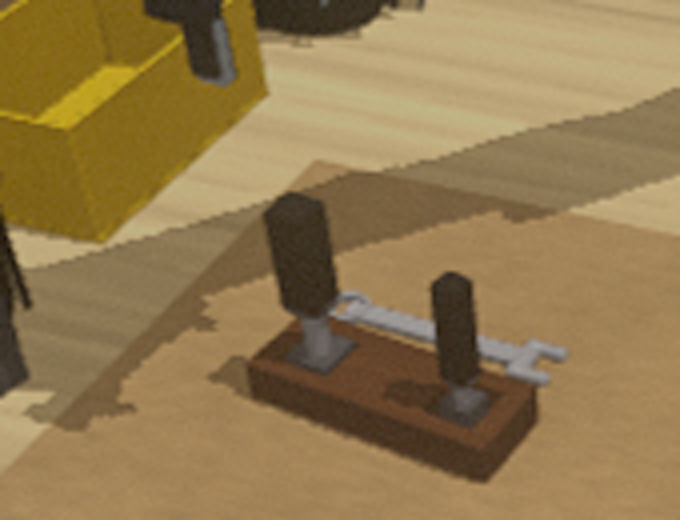

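>>> {"api": "apply_moves", "payload": {
  "steps": [0.04, 0, 0.0026, 0, 0, 0, 0.085, 0.08, 0, 0.0026, 0, 0, 0, 0.085, 0.1, 0, 0.0026, 0, 0, 0, 0.085, 0.12, 0, 0.0026, 0, 0, 0, 0.085, 0.14, 0, 0.0026, 0, 0, 0, 0.085, 0.15, 0, 0.0026, 0, 0, 0, 0.085, 0.15, 0, 0.0026, 0, 0, 0, 0.085, 0.15, 0, 0.0026, 0, 0, 0, 0.085]
}}

```text
time_s: 3.15
eef_pos: [507.6, -341.9, 111.5]
eef_rot: [0.491, 0.509, 0.491, -0.509]
ft_force: [0.8, 0.3, 0.9]
width: 85.0
```

```bash
python3 -c "
from h import *
o,M=st(); go(o,M,[506.8,-342,111],down(-2),0)
im,d=get_image('scene'); save('pre2.png',im,4,(100,230,90,260))
im,d=get_image('top'); save('pre2t.png',im,4,(150,270,285,435))"
```

```text
t 3.15 q [-0.136, 0.484, 0.847, 1.755, -0.405, 1.087, 0.813] pos [507.6, -341.9, 111.5] x [0.0, 0.0, -1.0] y [0.999, -0.035, 0.0] yaw_y -1.99 F [0.83, 0.3, 0.88] T [-0.026, -0.032, 0.001] w 85.0
shift m [0.0005, -0.0007, 0.0001] rotvec [0.0002, -0.0003, -0.0]
```

View pics/pre2.png

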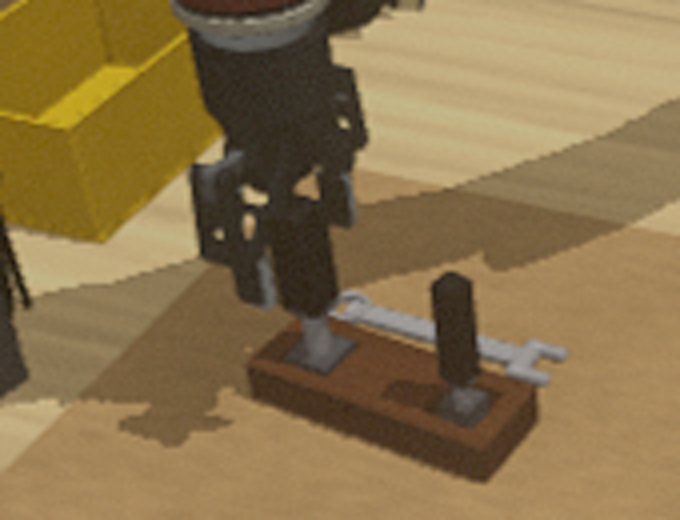

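View pics/pre2t.png

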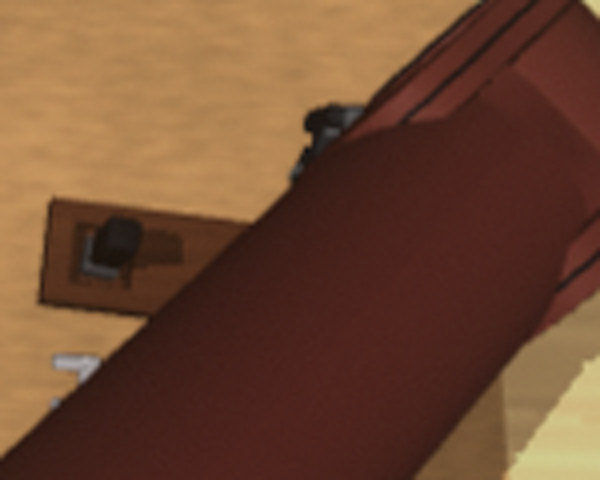

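Handle is between the jaws. Close, then lift.

>>> {"api": "apply_moves", "payload": {
  "steps": [0, 0, 0, 0, 0, 0, 0.05, 0, 0, 0, 0, 0, 0, 0.035, 0, 0, 0, 0, 0, 0, 0.02, 0, 0, 0, 0, 0, 0, 0.02, 0, 0, 0, 0, 0, 0, 0.02, 0, 0, 0, 0, 0, 0, 0.02, 0, 0, 0, 0, 0, 0, 0.02, 0, 0, 0, 0, 0, 0, 0.02]
}}

```text
time_s: 3.92
eef_pos: [507.2, -342.8, 111.3]
eef_rot: [0.491, 0.509, 0.491, -0.509]
ft_force: [-0.6, 1.4, 3.9]
width: 27.5
```

```bash
python3 -c "
from h import *
o,M=st()"
```

```text
t 3.92 q [-0.134, 0.484, 0.848, 1.755, -0.406, 1.087, 0.814] pos [507.2, -342.8, 111.3] x [0.0, -0.0, -1.0] y [0.999, -0.036, 0.0] yaw_y -2.07 F [-0.57, 1.4, 3.9] T [0.171, 0.156, 0.001] w 27.5
```

>>> {"api": "apply_moves", "payload": {
  "steps": [-0.02, 0, 0, 0, 0, 0, 0.02, -0.04, 0, 0, 0, 0, 0, 0.02, -0.07, 0, 0, 0, 0, 0, 0.02, -0.11, 0, 0, 0, 0, 0, 0.02, -0.15, 0, 0, 0, 0, 0, 0.02, -0.18, 0, 0, 0, 0, 0, 0.02, -0.18, 0, 0, 0, 0, 0, 0.02, -0.18, 0, 0, 0, 0, 0, 0.02, -0.18, 0, 0, 0, 0, 0, 0.02]
}}

```text
time_s: 4.67
eef_pos: [506.7, -342.2, 289.7]
eef_rot: [-0.49, -0.509, -0.492, 0.509]
ft_force: [0.7, 0.5, -2.6]
width: 27.2
```

```bash
python3 -c "
from h import *
o,M=st(); go(o,M,[596,46,290],down(14),0)
im,d=get_image('scene'); save('lift.png',im,4,(60,200,90,260)); np.savez('lift.npz',im=im,d=d)"
```

```text
t 4.67 q [-0.212, 0.33, 0.941, 1.544, -0.268, 1.406, 0.712] pos [506.7, -342.2, 289.7] x [-0.001, 0.001, -1.0] y [0.999, -0.036, -0.001] yaw_y -2.05 F [0.75, 0.5, -2.64] T [-0.016, 0.041, -0.061] w 27.2
shift m [-0.0001, 0.0753, -0.3911] rotvec [-0.2801, -0.0011, 0.0013]
```

View pics/lift.png

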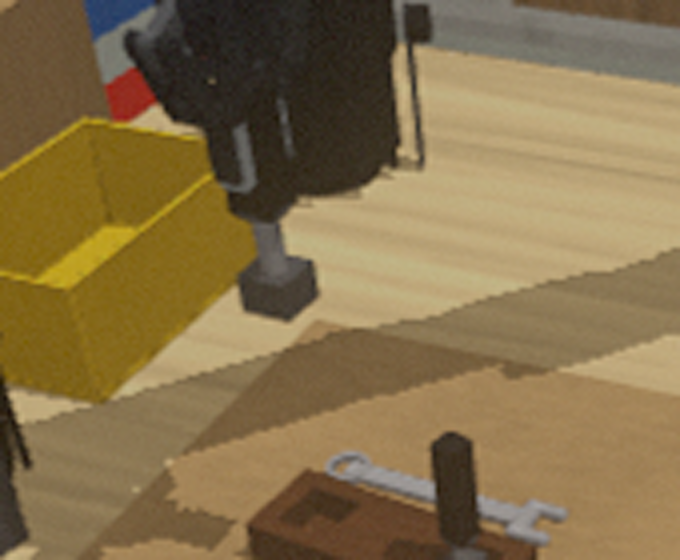

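>>> {"api": "apply_moves", "payload": {
  "steps": [0, 0.075, -0.391, -0.28, 0, 0, 0.02, 0, 0.075, -0.391, -0.28, 0, 0, 0.02, 0, 0.075, -0.391, -0.28, 0, 0, 0.02, 0, 0.075, -0.391, -0.28, 0, 0, 0.02, 0, 0.075, -0.391, -0.28, 0, 0, 0.02, 0, 0.075, -0.391, -0.28, 0, 0, 0.02, 0, 0.075, -0.391, -0.28, 0, 0, 0.02, 0, 0.075, -0.391, -0.28, 0, 0, 0.02, 0, 0.075, -0.391, -0.28, 0, 0, 0.02, 0, 0.075, -0.391, -0.28, 0, 0, 0.02, 0, 0.075, -0.391, -0.28, 0, 0, 0.02, 0, 0.075, -0.391, -0.28, 0, 0, 0.02]
}}

```text
time_s: 5.72
eef_pos: [595.5, 47.3, 288.8]
eef_rot: [0.557, 0.433, 0.559, -0.436]
ft_force: [-0.1, -0.7, -2.5]
width: 27.5
```

>>> {"api": "apply_moves", "payload": {
  "steps": [0, 0, 0, 0, 0, 0, 0.02, 0, 0, 0, 0, 0, 0, 0.02, 0, 0, 0, 0, 0, 0, 0.02]
}}

```text
time_s: 5.97
eef_pos: [595.9, 43.6, 290.8]
eef_rot: [0.557, 0.436, 0.557, -0.436]
ft_force: [-0.2, -0.0, -2.2]
width: 27.1
```

```bash
python3 -c "
from h import *
o,M=st(); go(o,M,[596.3,45.2,290],down(14),0)
im,d=get_image('scene'); save('ov1.png',im,5,(130,250,240,380)); np.savez('ov1s.npz',im=im,d=d)
im,d=get_image('top'); save('ov1t.png',im,5,(130,230,150,270)); np.savez('ov1t.npz',im=im,d=d)"
```

```text
t 5.97 q [-0.741, 0.243, 0.719, 1.572, -0.162, 1.388, 0.234] pos [595.9, 43.6, 290.8] x [-0.0, -0.0, -1.0] y [0.971, 0.239, -0.0] yaw_y 13.83 F [-0.25, -0.03, -2.2] T [0.001, 0.025, -0.033] w 27.1
shift m [0.0008, 0.0008, -0.0014] rotvec [-0.0029, 0.0001, 0.0004]
```

View pics/ov1.png

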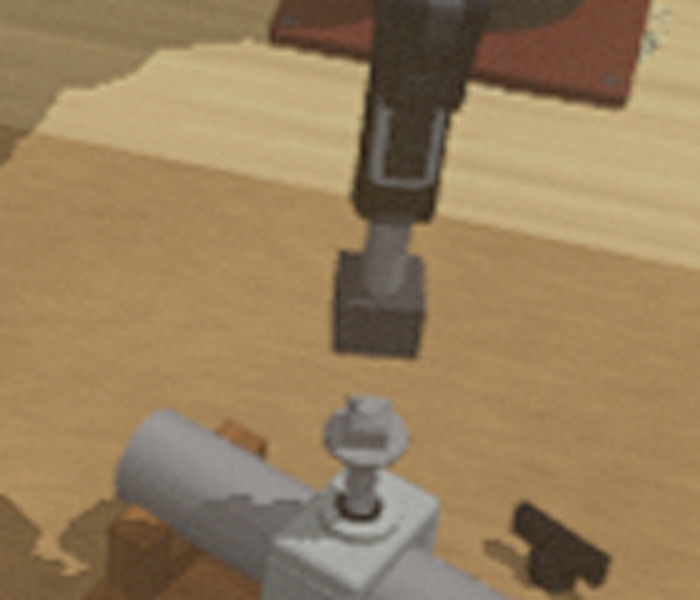

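View pics/ov1t.png

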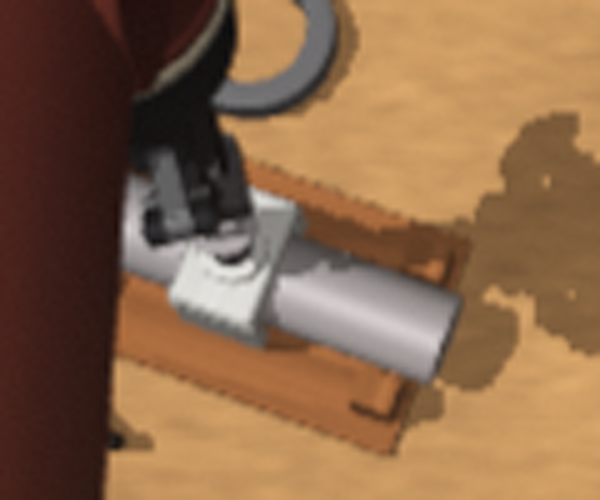

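```bash
cat >> h.py <<'E'
def drv(o,M,name,L=103): # predicted driver features
    ax=-M[:,0]; y=M[:,1]; z=M[:,2]; rim=o['eef_pos']-L*ax
    out={}
    for h in (0,24):
        out[h]=np.round([proj(name,rim+h*ax+16*(a*y+b*z)) for a,b in ((1,1),(1,-1),(-1,-1),(-1,1))],1).tolist()
    return rim,out
E
python3 -c "
from h import *
o,M=st(); rim,out=drv(o,M,'scene'); print(rim,out)
im=np.load('ov1s.npz')['im']; c=(160,245,290,345)
g=cv2.resize(im[c[0]:c[1],c[2]:c[3]],None,fx=10,fy=10,interpolation=cv2.INTER_CUBIC)
g=cv2.convertScaleAbs(g,alpha=1.3);p=g.copy()
for h in out: cv2.polylines(p,[((np.array(out[h])-[c[2],c[0]]+.5)*10).astype(np.int32)],True,(0,255,0),1)
save('ov1c.png',np.hstack([g,p]),.7)"
```

```text
t 6.07 q [-0.741, 0.243, 0.718, 1.571, -0.162, 1.388, 0.234] pos [596.0, 44.1, 291.0] x [0.0, 0.0, -1.0] y [0.971, 0.24, 0.0] yaw_y 13.88 F [0.8, 0.16, -1.72] T [-0.01, -0.012, 0.034] w 27.4
[595.98758406  44.15485295 188.00054514] {0: [[306.5, 199.8], [323.9, 201.0], [323.3, 190.0], [306.4, 188.9]], 24: [[307.8, 189.9], [325.7, 191.1], [324.9, 180.2], [307.7, 179.1]]}
```

View pics/ov1c.png

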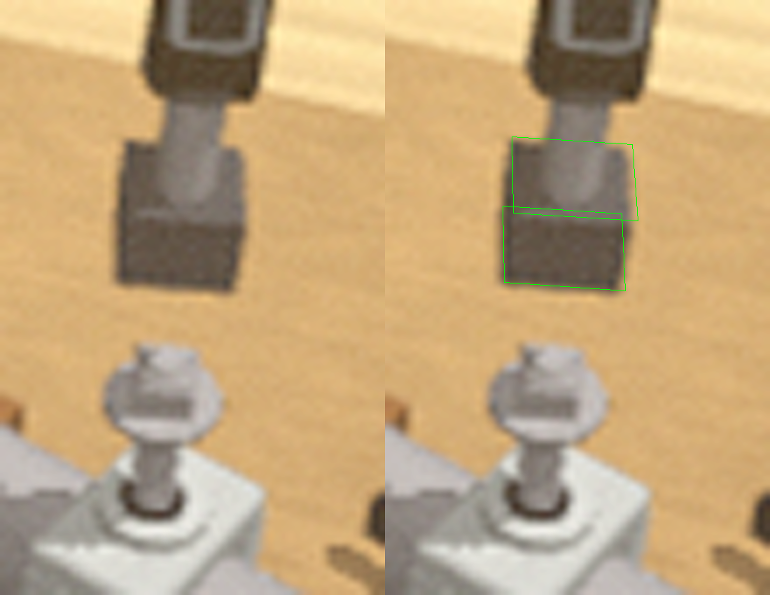

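```bash
cat >> h.py <<'E'
B=np.array([592.7,47.3,90.])
def tilt(lean,yaw):
    a=np.array([lean[0],lean[1],1.]);a/=np.linalg.norm(a); x=-a
    y=np.array([np.cos(np.radians(yaw)),np.sin(np.radians(yaw)),0]); y-=x*(x@y); y/=np.linalg.norm(y)
    return a,np.c_[x,y,np.cross(x,y)]
E
python3 -c "
from h import *
o,M=st()
a,Mt=tilt((.07,-.035),15)
for h in (75,64,44): print(h,B+(h+103.3)*a); go(o,M,B+(h+103.3)*a,Mt,0)
"
```

```text
t 6.07 q [-0.741, 0.243, 0.718, 1.571, -0.162, 1.388, 0.234] pos [596.0, 44.1, 291.0] x [0.0, 0.0, -1.0] y [0.971, 0.24, 0.0] yaw_y 13.88 F [0.8, 0.16, -1.72] T [-0.01, -0.012, 0.034] w 27.4
75 [605.14295163  41.07852418 267.7564519 ]
shift m [0.0232, 0.0082, 0.0052] rotvec [-0.0211, 0.0512, -0.0589]
64 [604.37529898  41.46235051 256.78998544]
shift m [0.0342, 0.0075, 0.0046] rotvec [-0.0211, 0.0512, -0.0589]
44 [602.97956688  42.16021656 236.8509555 ]
shift m [0.0541, 0.0063, 0.0036] rotvec [-0.0211, 0.0512, -0.0589]
```

>>> {"api": "apply_moves", "payload": {
  "steps": [0.01, 0.008, 0.005, -0.02, 0.05, -0.059, 0.02, 0.02, 0.008, 0.005, -0.02, 0.05, -0.059, 0.02, 0.023, 0.008, 0.005, -0.02, 0.05, -0.059, 0.02, 0.023, 0.008, 0.005, -0.02, 0.05, -0.059, 0.02, 0.023, 0.008, 0.005, -0.02, 0.05, -0.059, 0.02, 0.023, 0.008, 0.005, -0.02, 0.05, -0.059, 0.02]
}}

```text
time_s: 6.57
eef_pos: [605.0, 42.6, 269.0]
eef_rot: [0.535, 0.424, 0.587, -0.434]
ft_force: [-0.3, -0.8, -2.5]
width: 27.4
```

```bash
python3 -c "
from h import *
im,d=get_image('scene')
o,M=st(); rim,out=drv(o,M,'scene',103.3); print(rim)
a,Mt=tilt((.07,-.035),15)
for h in (75,64,58,44): go(o,M,B+(h+103.3)*a,Mt,0)
c=(160,245,290,345)
g=cv2.resize(im[c[0]:c[1],c[2]:c[3]],None,fx=10,fy=10,interpolation=cv2.INTER_CUBIC)
g=cv2.convertScaleAbs(g,alpha=1.3);p=g.copy()
for h in out: cv2.polylines(p,[((np.array(out[h])-[c[2],c[0]]+.5)*10).astype(np.int32)],True,(0,255,0),1)
save('ov2c.png',np.hstack([g,p]),.7)"
```

```text
t 6.62 q [-0.673, 0.332, 0.712, 1.527, -0.25, 1.434, 0.327] pos [605.1, 42.6, 269.1] x [-0.068, 0.034, -0.997] y [0.963, 0.262, -0.057] yaw_y 15.23 F [-0.53, 0.45, -2.59] T [-0.054, -0.096, -0.031] w 27.9
[598.06548372  46.17651409 166.06746984]
shift m [0.0013, -0.0003, 0.0016] rotvec [0.001, 0.0012, -0.0017]
shift m [0.0123, -0.0003, 0.0016] rotvec [0.001, 0.0012, -0.0017]
shift m [0.0183, -0.0003, 0.0016] rotvec [0.001, 0.0012, -0.0017]
shift m [0.0323, -0.0003, 0.0016] rotvec [0.001, 0.0012, -0.0017]
```

View pics/ov2c.png

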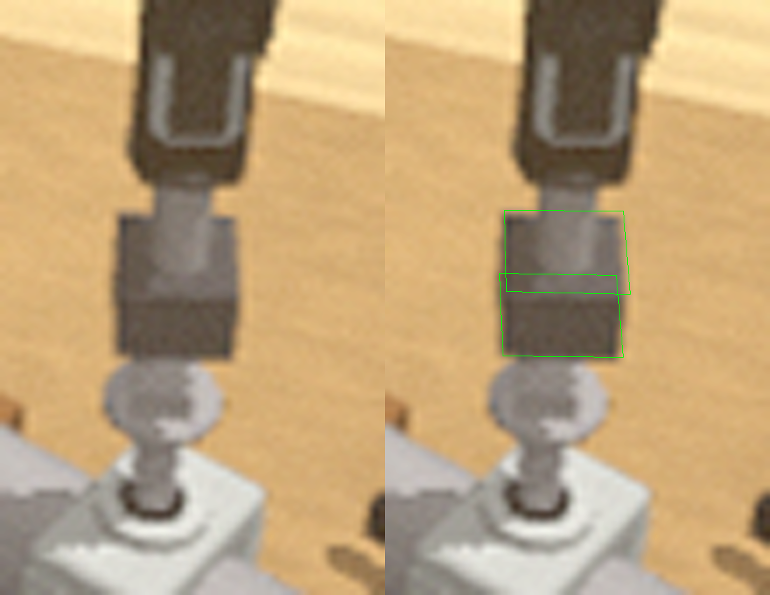

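>>> {"api": "apply_moves", "payload": {
  "steps": [0.004, 0, 0.002, 0, 0, 0, 0.02, 0.008, 0, 0.002, 0, 0, 0, 0.02, 0.011, 0, 0.002, 0, 0, 0, 0.02, 0.011, 0, 0.002, 0, 0, 0, 0.02, 0.011, 0, 0.002, 0, 0, 0, 0.02]
}}

```text
time_s: 7.03
eef_pos: [604.7, 41.0, 256.6]
eef_rot: [0.534, 0.424, 0.588, -0.435]
ft_force: [0.3, 0.4, -1.9]
width: 27.2
```

```bash
cat > look.py <<'E'
from h import *
import sys
im,d=get_image('scene')
o,M=st(); rim,out=drv(o,M,'scene',103.3); a=-M[:,0]; print('rim',rim.round(1),'h',((rim-B)@a).round(1),'tilt',np.degrees(np.arccos(a[2])).round(2))
c=(160,245,290,345)
g=cv2.resize(im[c[0]:c[1],c[2]:c[3]],None,fx=10,fy=10,interpolation=cv2.INTER_CUBIC)
g=cv2.convertScaleAbs(g,alpha=1.3);p=g.copy()
for h in out: cv2.polylines(p,[((np.array(out[h])-[c[2],c[0]]+.5)*10).astype(np.int32)],True,(0,255,0),1)
save(sys.argv[1],np.hstack([g,p]),.7)
E
python3 look.py l3.png
```

```text
t 7.08 q [-0.669, 0.34, 0.71, 1.544, -0.254, 1.413, 0.333] pos [604.8, 40.9, 256.9] x [-0.07, 0.033, -0.997] y [0.963, 0.262, -0.059] yaw_y 15.21 F [-0.68, 0.59, -2.64] T [-0.105, -0.104, -0.034] w 27.1
rim [597.6  44.4 153.9] h 64.1 tilt 4.44
```

View pics/l3.png

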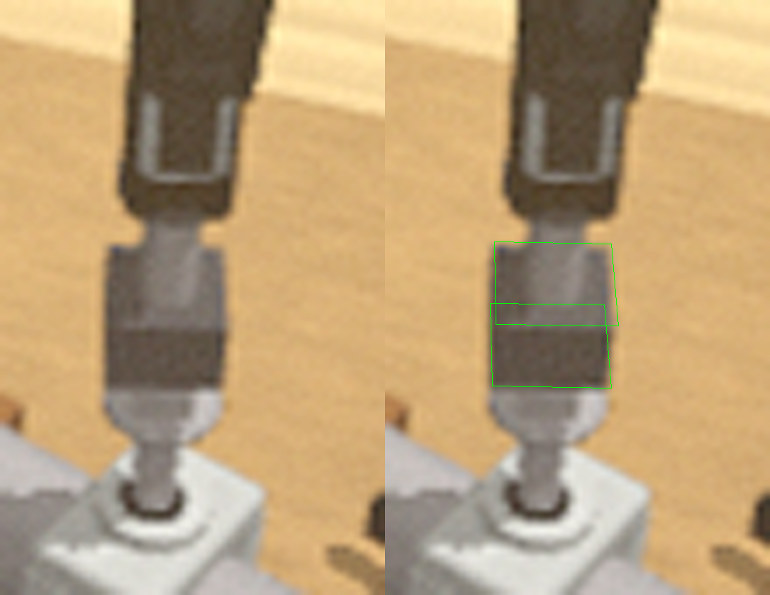

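>>> {"api": "apply_moves", "payload": {
  "steps": [0.002, 0, 0, 0, 0, 0, 0.02, 0.004, 0, 0, 0, 0, 0, 0.02, 0.006, 0, 0, 0, 0, 0, 0.02, 0.007, 0, 0, 0, 0, 0, 0.02, 0.007, 0, 0, 0, 0, 0, 0.02]
}}

```text
time_s: 7.5
eef_pos: [604.2, 41.1, 249.6]
eef_rot: [0.534, 0.424, 0.588, -0.435]
ft_force: [0.9, 0.3, -2.0]
width: 27.4
```

```bash
python3 -c "
from h import *
st()"
```

```text
t 7.5 q [-0.669, 0.343, 0.708, 1.555, -0.257, 1.4, 0.335] pos [604.2, 41.1, 249.6] x [-0.07, 0.033, -0.997] y [0.963, 0.262, -0.059] yaw_y 15.21 F [0.86, 0.32, -2.02] T [-0.058, -0.144, -0.019] w 27.4
```

No contact yet at h≈57. On in 2–4 mm steps.

>>> {"api": "apply_moves", "payload": {
  "steps": [0.001, 0, 0, 0, 0, 0, 0.02, 0.002, 0, 0, 0, 0, 0, 0.02, 0.003, 0, 0, 0, 0, 0, 0.02, 0.003, 0, 0, 0, 0, 0, 0.02]
}}

```text
time_s: 7.83
eef_pos: [604.1, 41.4, 247.0]
eef_rot: [0.534, 0.424, 0.588, -0.435]
ft_force: [0.1, -0.0, -1.7]
width: 27.3
```

```bash
python3 look.py l4.png
```

```text
t 7.88 q [-0.669, 0.344, 0.708, 1.559, -0.258, 1.394, 0.336] pos [604.1, 41.4, 247.0] x [-0.07, 0.034, -0.997] y [0.963, 0.262, -0.058] yaw_y 15.22 F [0.96, 0.87, -1.22] T [0.202, -0.065, 0.008] w 27.5
rim [597.   44.9 144. ] h 54.2 tilt 4.44
```

>>> {"api": "apply_moves", "payload": {
  "steps": [0.001, 0, 0, 0, 0, 0, 0.02, 0.002, 0, 0, 0, 0, 0, 0.02, 0.003, 0, 0, 0, 0, 0, 0.02, 0.003, 0, 0, 0, 0, 0, 0.02]
}}

```text
time_s: 8.22
eef_pos: [603.6, 41.7, 243.5]
eef_rot: [0.534, 0.424, 0.588, -0.435]
ft_force: [-1.3, 2.7, -0.4]
width: 27.4
```

```bash
python3 look.py l5.png
```

```text
t 8.27 q [-0.669, 0.346, 0.707, 1.565, -0.259, 1.389, 0.337] pos [603.6, 41.6, 243.5] x [-0.071, 0.034, -0.997] y [0.963, 0.262, -0.059] yaw_y 15.23 F [-2.49, 1.9, -1.54] T [0.507, 0.321, -0.047] w 27.2
rim [596.3  45.1 140.5] h 50.7 tilt 4.49
```

>>> {"api": "apply_moves", "payload": {
  "steps": [0.001, -0.0003, -0.0003, 0, 0, 0, 0.02, 0.002, -0.0003, -0.0003, 0, 0, 0, 0.02, 0.003, -0.0003, -0.0003, 0, 0, 0, 0.02, 0.003, -0.0003, -0.0003, 0, 0, 0, 0.02]
}}

```text
time_s: 8.6
eef_pos: [603.2, 41.8, 240.7]
eef_rot: [0.534, 0.424, 0.588, -0.435]
ft_force: [-1.0, 2.6, -1.2]
width: 27.3
```

```bash
python3 look.py l6.png
```

```text
t 8.65 q [-0.67, 0.346, 0.706, 1.57, -0.259, 1.383, 0.337] pos [603.2, 41.7, 240.8] x [-0.07, 0.034, -0.997] y [0.963, 0.262, -0.059] yaw_y 15.22 F [-0.67, 2.76, -1.88] T [0.718, 0.267, -0.032] w 27.3
rim [596.   45.2 137.8] h 47.9 tilt 4.45
```

View pics/l6.png

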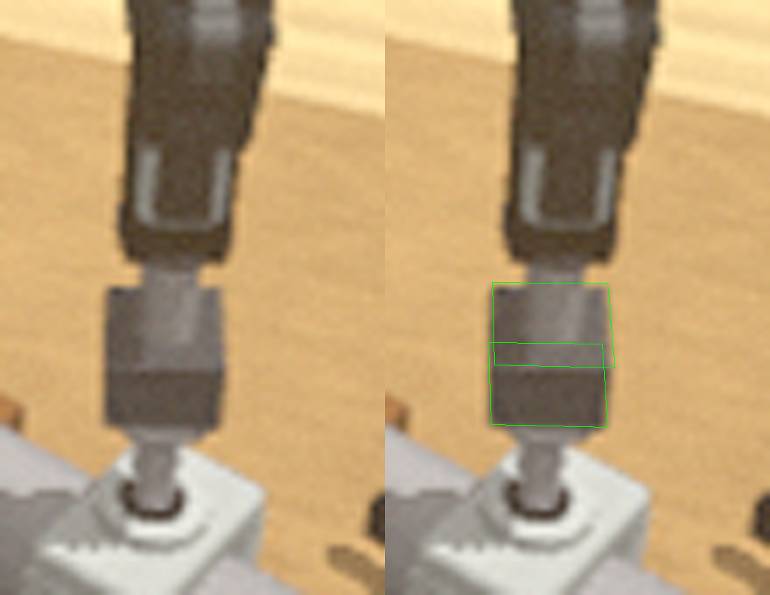

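>>> {"api": "apply_moves", "payload": {
  "steps": [0.001, 0, -0.0005, 0, 0, 0, 0.02, 0.002, 0, -0.0005, 0, 0, 0, 0.02, 0.003, 0, -0.0005, 0, 0, 0, 0.02, 0.003, 0, -0.0005, 0, 0, 0, 0.02]
}}

```text
time_s: 8.98
eef_pos: [602.9, 42.1, 237.8]
eef_rot: [0.534, 0.424, 0.588, -0.435]
ft_force: [-1.4, 1.8, -2.1]
width: 27.3
```

```bash
python3 look.py l7.png
```

```text
t 9.03 q [-0.67, 0.348, 0.706, 1.575, -0.26, 1.377, 0.337] pos [602.9, 42.1, 237.9] x [-0.07, 0.033, -0.997] y [0.963, 0.262, -0.059] yaw_y 15.21 F [-1.19, 2.23, -1.72] T [0.55, 0.332, -0.034] w 27.1
rim [595.7  45.6 134.9] h 45.0 tilt 4.44
```

>>> {"api": "apply_moves", "payload": {
  "steps": [0.0007, 0, 0, 0, 0, 0, 0.02, 0.0014, 0, 0, 0, 0, 0, 0.02, 0.0014, 0, 0, 0, 0, 0, 0.02]
}}

```text
time_s: 9.28
eef_pos: [603.0, 42.2, 236.7]
eef_rot: [0.534, 0.424, 0.588, -0.435]
ft_force: [-1.2, 1.2, -0.6]
width: 27.4
```

```bash
python3 look.py l8.png
```

```text
t 9.33 q [-0.67, 0.348, 0.705, 1.576, -0.261, 1.374, 0.338] pos [603.0, 42.2, 236.7] x [-0.069, 0.033, -0.997] y [0.963, 0.262, -0.058] yaw_y 15.2 F [-1.45, 1.0, 0.48] T [0.508, 0.361, -0.037] w 27.2
rim [595.8  45.6 133.7] h 43.8 tilt 4.42
```

>>> {"api": "apply_moves", "payload": {
  "steps": [0.0005, 0, 0, 0, 0, 0, 0.02, 0.0008, 0, 0, 0, 0, 0, 0.02, 0.0008, 0, 0, 0, 0, 0, 0.02]
}}

```text
time_s: 9.58
eef_pos: [603.2, 42.1, 236.5]
eef_rot: [0.534, 0.424, 0.588, -0.435]
ft_force: [-2.4, 1.0, 5.0]
width: 27.3
```

```bash
python3 look.py l9.png
```

```text
t 9.63 q [-0.67, 0.348, 0.705, 1.577, -0.261, 1.373, 0.338] pos [603.2, 42.1, 236.5] x [-0.069, 0.034, -0.997] y [0.963, 0.262, -0.058] yaw_y 15.2 F [-1.66, 0.76, 5.31] T [0.471, 0.602, -0.041] w 27.4
rim [596.1  45.6 133.5] h 43.6 tilt 4.39
```

View pics/l9.png

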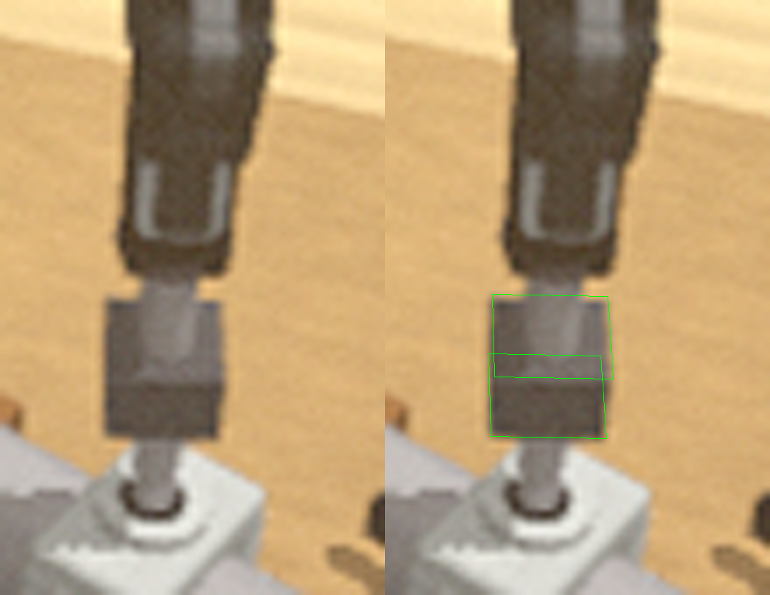

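```bash
python3 -c "
from h import *
o,M=st(); go(o,M,[592.9,47.4,90+44+103.3],down(15.2),0)"
```

```text
t 9.63 q [-0.67, 0.348, 0.705, 1.577, -0.261, 1.373, 0.338] pos [603.2, 42.1, 236.5] x [-0.069, 0.034, -0.997] y [0.963, 0.262, -0.058] yaw_y 15.2 F [-1.66, 0.76, 5.31] T [0.471, 0.602, -0.041] w 27.4
shift m [0.0001, -0.0085, -0.0078] rotvec [-0.0014, -0.0505, 0.0575]
```

>>> {"api": "apply_moves", "payload": {
  "steps": [-0.0002, -0.0014, -0.0013, 0, -0.0084, 0.0096, 0.02, -0.0003, -0.0028, -0.0026, 0, -0.0168, 0.0192, 0.02, -0.0003, -0.0042, -0.0039, 0, -0.0252, 0.0288, 0.02, -0.0003, -0.0056, -0.0052, 0, -0.0336, 0.0384, 0.02, -0.0003, -0.0056, -0.0052, 0, -0.0336, 0.0384, 0.02]
}}

```text
time_s: 10.05
eef_pos: [596.1, 45.8, 237.1]
eef_rot: [0.553, 0.428, 0.57, -0.431]
ft_force: [1.8, -1.2, 1.9]
width: 27.2
```

```bash
python3 look.py m1.png; python3 -c "
from h import *
o,M=st(); go(o,M,[592.9,47.4,90+44+103.3],down(15.2),0)"
```

```text
t 10.1 q [-0.721, 0.295, 0.712, 1.631, -0.21, 1.313, 0.292] pos [596.2, 45.7, 237.0] x [-0.023, 0.011, -1.0] y [0.965, 0.261, -0.019] yaw_y 15.16 F [1.47, -0.35, 4.38] T [-0.178, -0.381, -0.02] w 27.5
rim [593.8  46.9 133.8] h 43.8 tilt 1.44
t 10.1 q [-0.721, 0.295, 0.712, 1.631, -0.21, 1.313, 0.292] pos [596.2, 45.7, 237.0] x [-0.023, 0.011, -1.0] y [0.965, 0.261, -0.019] yaw_y 15.16 F [1.47, -0.35, 4.38] T [-0.178, -0.381, -0.02] w 27.5
shift m [-0.0002, -0.0027, -0.0025] rotvec [-0.0009, -0.0165, 0.019]
```

View pics/m1.png

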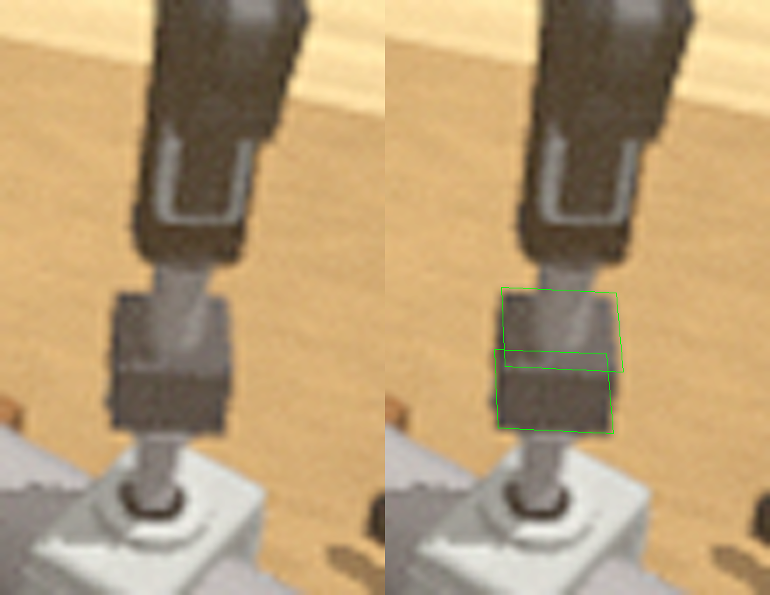

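>>> {"api": "apply_moves", "payload": {
  "steps": [-0.0001, -0.0014, -0.0012, 0, -0.0084, 0.0096, 0.02, -0.0002, -0.0028, -0.0025, 0, -0.0165, 0.019, 0.02, -0.0002, -0.0028, -0.0025, 0, -0.0165, 0.019, 0.02, -0.0002, -0.0028, -0.0025, 0, -0.0165, 0.019, 0.02]
}}

```text
time_s: 10.43
eef_pos: [592.8, 47.4, 237.1]
eef_rot: [0.561, 0.43, 0.562, -0.43]
ft_force: [0.5, -1.8, 3.6]
width: 27.3
```

```bash
python3 look.py m2.png
```

```text
t 10.48 q [-0.745, 0.27, 0.715, 1.656, -0.183, 1.285, 0.268] pos [592.9, 47.3, 237.1] x [-0.001, 0.0, -1.0] y [0.965, 0.261, -0.001] yaw_y 15.12 F [1.11, -1.29, 3.42] T [-0.121, -0.281, -0.043] w 27.3
rim [592.8  47.3 133.8] h 43.8 tilt 0.06
```

View pics/m2.png

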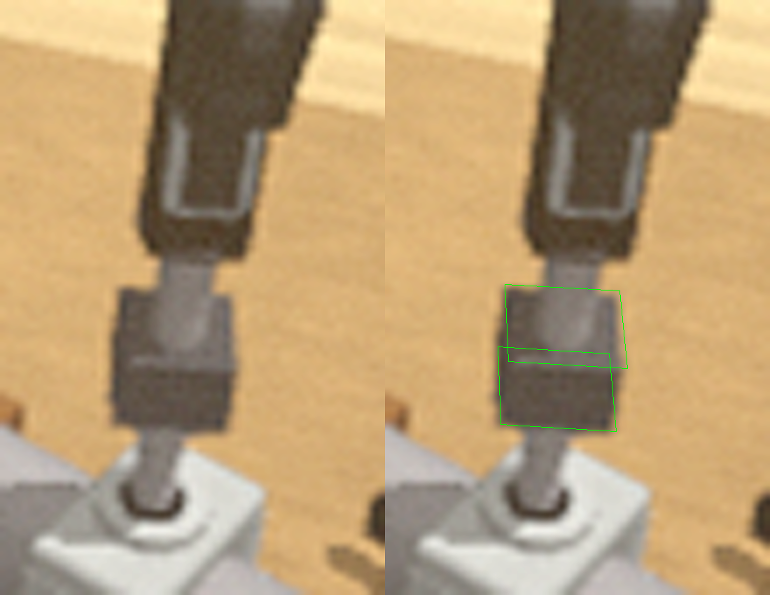

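```bash
python3 -c "
from h import *
f=lambda X:((proj('scene',X)-[290,160]+.5)*7).round(1)
for b in ([592.8,47.3,90],):
  b=np.array(b)
  for h in (0,15,30,44): print(h,f(b+[0,0,h]),f(b+[h*.05,0,h]),f(b+[0,h*.05,h]))
im,d=get_image('scene'); save('m3.png',im,16,(205,240,295,335)); np.savez('m3.npz',im=im,d=d)
im,d=get_image('top'); save('m3t.png',im,10,(150,200,170,240))
"
```

```text
0 [153.9 496.2] [153.9 496.2] [153.9 496.2]
15 [159.5 460.2] [158.9 461.9] [162.  460.8]
30 [165.1 423.3] [164.  426.7] [170.3 424.5]
44 [170.5 387.9] [168.8 393. ] [178.2 389.8]
```

View pics/m3.png

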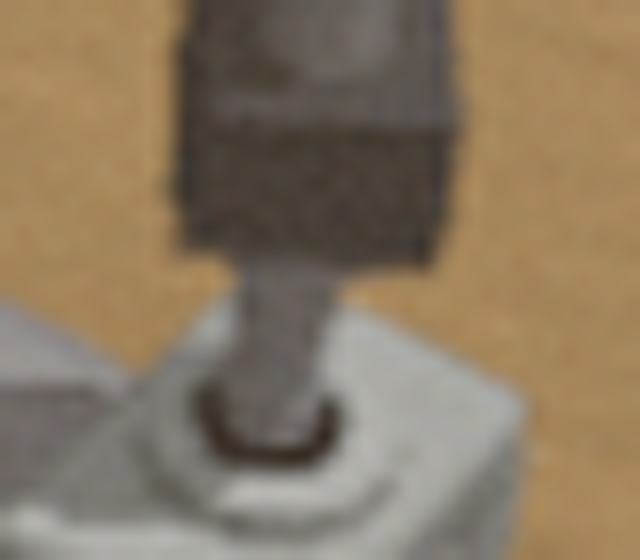

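View pics/m3t.png

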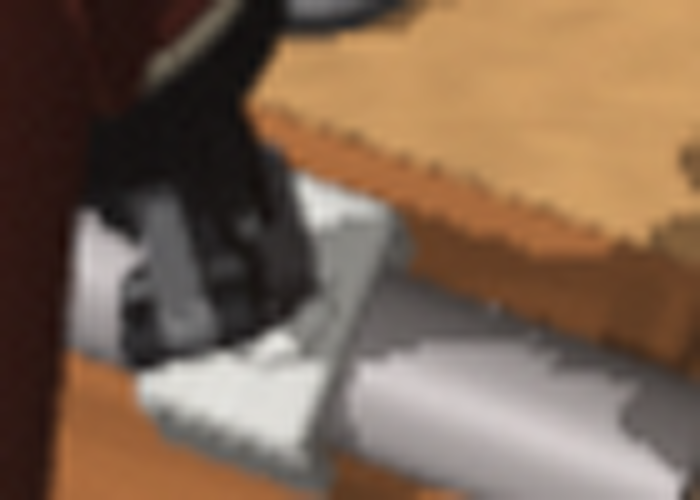

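```bash
python3 -c "
from h import *
def shank(fs,which='scene'):
  ds=[]
  for k in range(fs): im,d=get_image(which); ds.append(d.astype(float))
  d=np.median(ds,0); p=pts(which,d)
  m=(abs(p[...,0]-599)<9)&(abs(p[...,1]-46)<9)&(p[...,2]>94)&(p[...,2]<130)
  m[:221]=0
  q=p[m]; print(m.sum())
  for r in range(218,234):
    s=p[r][m[r]]; 
    if len(s): print(r,len(s),s.mean(0).round(1))
  A=np.c_[q[:,2]-110,np.ones(len(q))]
  print(np.linalg.lstsq(A,q[:,:2],rcond=None)[0])
shank(3)
st()
"
```

```text
59
222 1 [598.5  42.5 117.9]
223 7 [598.1  48.7 116.9]
224 7 [598.   49.  114.1]
225 7 [598.1  49.3 111.4]
226 6 [599.2  48.7 109.3]
227 7 [599.   48.  106.1]
228 7 [598.4  48.2 102.7]
229 7 [598.6  48.6 100.1]
230 7 [598.5  48.9  97.2]
231 3 [599.4  49.3  95.3]
[[1.91447164e-02 3.08850268e-02]
 [5.98590634e+02 4.86985818e+01]]
t 10.73 q [-0.745, 0.27, 0.715, 1.656, -0.184, 1.285, 0.268] pos [592.9, 47.3, 237.0] x [-0.001, 0.0, -1.0] y [0.965, 0.261, -0.001] yaw_y 15.11 F [1.65, 0.01, 5.25] T [-0.15, -0.184, -0.011] w 27.6
```

>>> {"api": "apply_moves", "payload": {
  "steps": [0, 0, 0, 0.06, 0, 0, 0.02, 0, 0, 0, 0.12, 0, 0, 0.02, 0, 0, 0, 0.18, 0, 0, 0.02, 0, 0, 0, 0.24, 0, 0, 0.02, 0, 0, 0, 0.24, 0, 0, 0.02]
}}

```text
time_s: 11.15
eef_pos: [592.6, 47.4, 237.0]
eef_rot: [0.504, 0.494, 0.506, -0.495]
ft_force: [-1.1, -0.8, 4.8]
width: 27.4
```

```bash
python3 look.py n1.png
```

```text
t 11.2 q [-0.775, 0.277, 0.753, 1.657, -0.196, 1.287, 0.038] pos [592.6, 47.4, 237.0] x [-0.002, 0.0, -1.0] y [1.0, 0.023, -0.002] yaw_y 1.31 F [0.39, -0.52, 5.17] T [-0.09, 0.152, -0.005] w 27.3
rim [592.4  47.4 133.7] h 43.7 tilt 0.11
```

>>> {"api": "apply_moves", "payload": {
  "steps": [0, 0, 0, 0.08, 0, 0, 0.02, 0, 0, 0, 0.16, 0, 0, 0.02, 0, 0, 0, 0.24, 0, 0, 0.02, 0, 0, 0, 0.32, 0, 0, 0.02, 0, 0, 0, 0.4, 0, 0, 0.02, 0, 0, 0, 0.48, 0, 0, 0.02, 0, 0, 0, 0.48, 0, 0, 0.02]
}}

```text
time_s: 11.78
eef_pos: [592.5, 47.4, 237.0]
eef_rot: [-0.372, -0.6, -0.373, 0.602]
ft_force: [-0.8, -0.7, 5.9]
width: 27.3
```

```bash
python3 look.py n2.png; python3 -c "
from h import *
o,M=st(); go(o,M,[592.8,47.4,237],down(-33),0)"
```

```text
t 11.83 q [-0.836, 0.294, 0.835, 1.66, -0.225, 1.291, -0.417] pos [592.6, 47.5, 237.0] x [-0.002, 0.0, -1.0] y [0.897, -0.442, -0.002] yaw_y -26.21 F [-1.74, -0.58, 5.31] T [-0.192, 0.19, 0.053] w 27.6
rim [592.3  47.5 133.7] h 43.7 tilt 0.12
t 11.83 q [-0.836, 0.294, 0.835, 1.66, -0.225, 1.291, -0.417] pos [592.6, 47.5, 237.0] x [-0.002, 0.0, -1.0] y [0.897, -0.442, -0.002] yaw_y -26.21 F [-1.74, -0.58, 5.31] T [-0.192, 0.19, 0.053] w 27.6
shift m [0.0, 0.0002, -0.0001] rotvec [0.1184, 0.001, 0.0018]
```

View pics/n2.png

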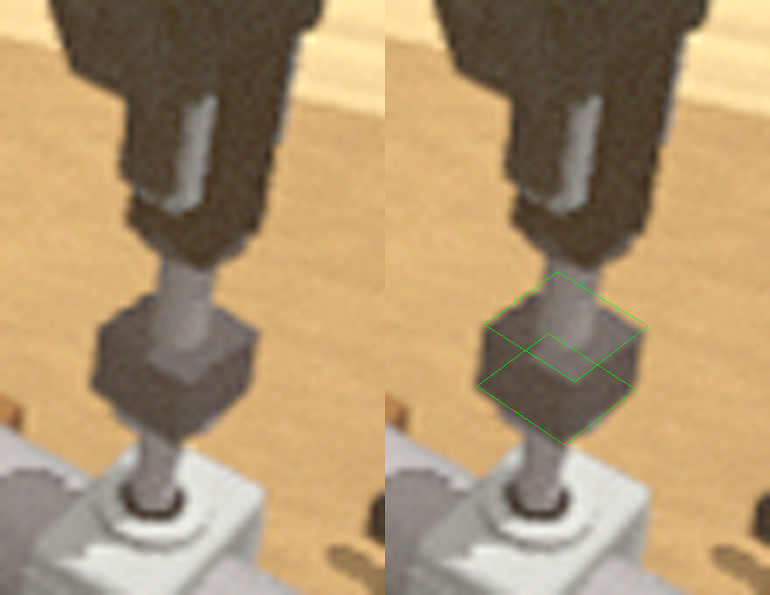

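>>> {"api": "apply_moves", "payload": {
  "steps": [0, 0, 0, 0.08, 0, 0, 0.02, 0, 0, 0, 0.16, 0, 0, 0.02, 0, 0, 0, 0.24, 0, 0, 0.02, 0, 0, 0, 0.32, 0, 0, 0.02, 0, 0, 0, 0.4, 0, 0, 0.02, 0, 0, 0, 0.48, 0, 0, 0.02, 0, 0, 0, 0.48, 0, 0, 0.02]
}}

```text
time_s: 12.42
eef_pos: [592.5, 47.3, 237.0]
eef_rot: [-0.219, -0.672, -0.219, 0.673]
ft_force: [-1.3, -0.7, 6.3]
width: 27.5
```

>>> {"api": "apply_moves", "payload": {
  "steps": [0, 0, 0, 0.08, 0, 0, 0.02, 0, 0, 0, 0.16, 0, 0, 0.02, 0, 0, 0, 0.24, 0, 0, 0.02, 0, 0, 0, 0.32, 0, 0, 0.02, 0, 0, 0, 0.4, 0, 0, 0.02, 0, 0, 0, 0.45, 0, 0, 0.02, 0, 0, 0, 0.45, 0, 0, 0.02, 0, 0, 0, 0.45, 0, 0, 0.02, 0, 0, 0, 0.45, 0, 0, 0.02]
}}

```text
time_s: 13.17
eef_pos: [592.4, 47.3, 237.0]
eef_rot: [-0.065, -0.703, -0.065, 0.705]
ft_force: [-1.6, -1.1, 7.3]
width: 27.3
```

```bash
python3 look.py n3.png; python3 -c "
from h import *
o,M=st(); go(o,M,[592.8,47.4,237],down(-79),0)"
```

```text
t 13.22 q [-0.962, 0.347, 1.017, 1.664, -0.304, 1.304, -1.276] pos [592.4, 47.3, 237.0] x [-0.003, -0.0, -1.0] y [0.184, -0.983, -0.0] yaw_y -79.43 F [-1.77, -0.32, 5.91] T [-0.225, 0.54, -0.0] w 27.4
rim [592.1  47.3 133.7] h 43.7 tilt 0.15
t 13.22 q [-0.962, 0.347, 1.017, 1.664, -0.304, 1.304, -1.276] pos [592.4, 47.3, 237.0] x [-0.003, -0.0, -1.0] y [0.184, -0.983, -0.0] yaw_y -79.43 F [-1.77, -0.32, 5.91] T [-0.225, 0.54, -0.0] w 27.4
shift m [-0.0, -0.0, -0.0005] rotvec [-0.0074, 0.0025, 0.0005]
```

View pics/n3.png

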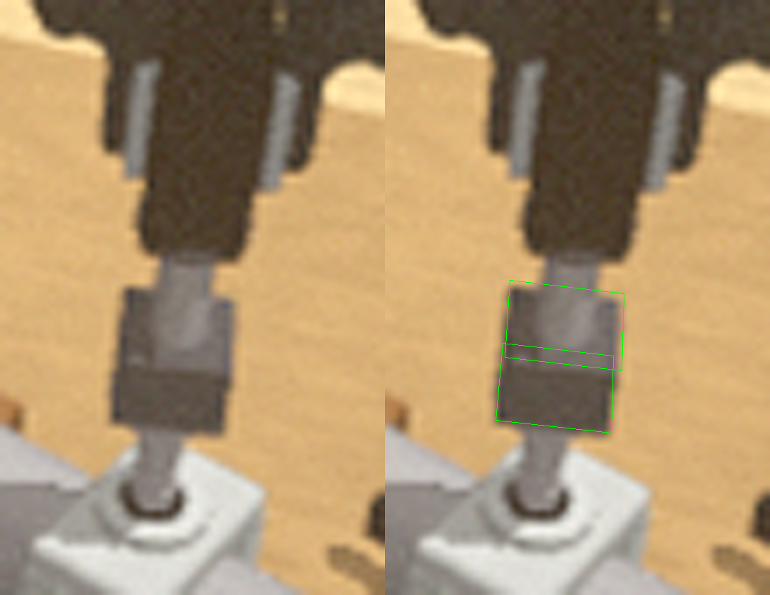

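```bash
cat > shank.py <<'E'
from h import *
ds=[]
for k in range(4): im,d=get_image('scene'); ds.append(d.astype(float))
d=np.mean(ds,0); p=pts('scene',d)
m=(abs(p[...,0]-599)<9)&(abs(p[...,1]-47)<9)&(p[...,2]>96)&(p[...,2]<130); m[:223]=0
q=p[m]; A=np.c_[q[:,2]-107,np.ones(len(q))]
print(len(q),'lean x,y deg',np.degrees(np.linalg.lstsq(A,q[:,:2],rcond=None)[0][0]))
st()
E
python3 shank.py
```

```text
54 lean x,y deg [1.81997566 2.1704062 ]
t 13.42 q [-0.962, 0.346, 1.017, 1.664, -0.304, 1.304, -1.276] pos [592.4, 47.3, 237.0] x [-0.003, 0.0, -1.0] y [0.184, -0.983, -0.001] yaw_y -79.43 F [-1.14, -1.3, 6.43] T [-0.253, 0.505, -0.044] w 27.4
```

>>> {"api": "apply_moves", "payload": {
  "steps": [-0.0003, 0, 0.0004, 0, 0, 0, 0.02, -0.0006, 0, 0.0005, 0, 0, 0, 0.02, -0.0006, 0, 0.0005, 0, 0, 0, 0.02, -0.0006, 0, 0.0005, 0, 0, 0, 0.02]
}}

```text
time_s: 13.75
eef_pos: [592.0, 47.3, 237.2]
eef_rot: [-0.065, -0.703, -0.065, 0.705]
ft_force: [0.5, -1.2, 0.4]
width: 27.0
```

```bash
python3 shank.py
```

```text
54 lean x,y deg [3.25236867 2.89655378]
t 13.95 q [-0.964, 0.345, 1.017, 1.665, -0.303, 1.304, -1.277] pos [592.0, 47.3, 237.2] x [-0.002, -0.0, -1.0] y [0.184, -0.983, -0.0] yaw_y -79.42 F [0.25, -1.13, -2.27] T [-0.444, 0.008, 0.01] w 27.5
```

```bash
cat > shank2.py <<'E'
from h import *
ds=[];ims=[]
for k in range(20): im,d=get_image('scene'); ds.append(d.astype(float)); ims.append(im.astype(float))
d=np.median(ds,0); p=pts('scene',d); im=np.mean(ims,0)
print('frame noise',np.std(ds,0)[226,311])
for r in range(222,230):
    m=(abs(p[r,:,0]-599)<9)&(abs(p[r,:,1]-47)<9)&(p[r,:,2]>94)
    s=p[r][m]; print(r,np.nonzero(m)[0][[0,-1]],s.mean(0).round(2), s[:,0].max().round(1))
g=cv2.cvtColor(im.astype(np.float32),cv2.COLOR_RGB2GRAY); print(g[221:232,303:323].astype(int))
E
python3 shank2.py
```

```text
frame noise 1.1021915817866212
222 [310 310] [597.74  42.42 117.2 ] 597.7
223 [310 316] [598.54  48.73 117.27] 600.7
224 [310 316] [597.91  48.96 113.93] 599.9
225 [310 316] [597.9   49.26 111.18] 600.1
226 [310 315] [599.04  48.71 109.22] 600.7
227 [309 315] [598.55  47.96 105.62] 600.3
228 [309 315] [598.36  48.24 102.66] 600.4
229 [309 315] [598.43  48.56  99.94] 599.8
[[141 140 140 141 139 123  99  88  89  87  85  83  81  72  73  77  79  77
   81 121]
 [139 141 142 143 143 144 125  93  98  99  96  99 103 110 117 121 125 122
  121 136]
 [139 138 138 137 138 141 121  89  97  99  96  96 102 134 149 144 143 142
  143 142]
 [136 135 135 136 141 150 129  88  94  99 101  96 109 148 160 149 143 140
  141 140]
 [138 138 137 136 152 158 124  94  98 100  98  95 132 167 176 170 156 145
  139 139]
 [137 137 134 137 143 130 100  93  97 101  99 100 143 172 174 174 174 167
  151 144]
 [135 133 130 126 122 116 101  92  97 100  99 114 156 175 174 172 173 173
  173 164]
 [124 121 123 122 108  92  95  97 100 102  98 114 153 174 174 172 172 170
  169 170]
 [111 121 124 113  76  67  93  99 101 101 106 118 127 156 175 173 171 169
  169 170]
 [123 123 125 108  65  63  88  97  99 102 117 115  72 130 174 175 172 168
  169 170]
 [118 121 126 114  76  49  79 100 103 105 106  92  57 117 166 176 174 171
  169 169]]
```

>>> {"api": "apply_moves", "payload": {
  "steps": [0, 0, 0, 0, 0, 0, 0.03, 0, 0, 0, 0, 0, 0, 0.034, 0, 0, 0, 0, 0, 0, 0.04, 0, 0, 0, 0, 0, 0, 0.06, 0, 0, 0, 0, 0, 0, 0.08, 0, 0, 0, 0, 0, 0, 0.08, 0, 0, 0, 0, 0, 0, 0.08, 0, 0, 0, 0, 0, 0, 0.08]
}}

```text
time_s: 15.62
eef_pos: [592.3, 47.4, 237.6]
eef_rot: [-0.065, -0.704, -0.065, 0.704]
ft_force: [-0.1, -0.9, -0.2]
width: 79.7
```

```bash
python3 look.py r1.png
```

```text
t 15.67 q [-0.964, 0.345, 1.017, 1.665, -0.303, 1.304, -1.277] pos [592.3, 47.4, 237.6] x [-0.001, 0.0, -1.0] y [0.184, -0.983, -0.0] yaw_y -79.41 F [-0.85, -0.17, 1.01] T [-0.043, -0.028, -0.023] w 80.0
rim [592.2  47.4 134.3] h 44.3 tilt 0.07
```

View pics/r1.png

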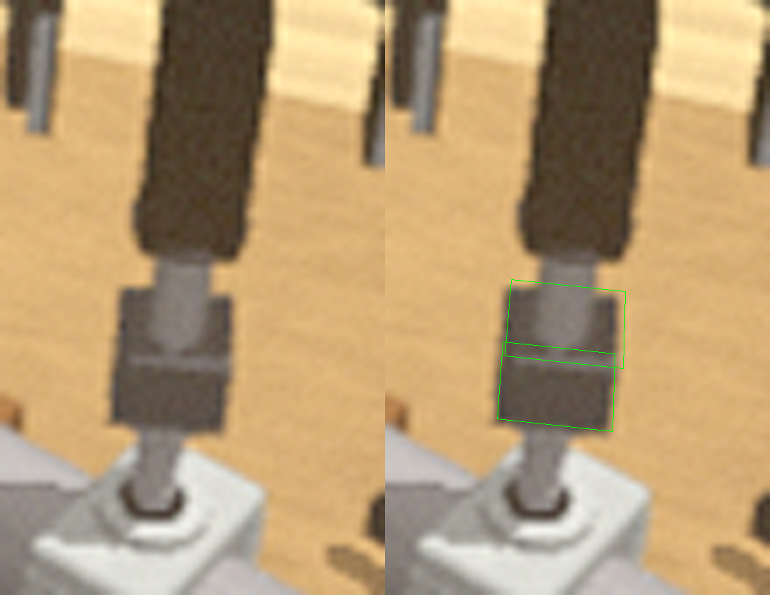

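>>> {"api": "apply_moves", "payload": {
  "steps": [-0.01, 0, 0, 0, 0, 0, 0.08, -0.03, 0, 0, 0, 0, 0, 0.08, -0.06, 0, 0, 0, 0, 0, 0.08, -0.09, 0, 0, 0, 0, 0, 0.08, -0.12, 0, 0, 0, 0, 0, 0.08, -0.14, 0, 0, 0, 0, 0, 0.08, -0.14, 0, 0, 0, 0, 0, 0.08, -0.14, 0, 0, 0, 0, 0, 0.08, -0.14, 0, 0, 0, 0, 0, 0.08]
}}

```text
time_s: 16.42
eef_pos: [592.2, 47.4, 377.3]
eef_rot: [-0.065, -0.704, -0.065, 0.705]
ft_force: [0.6, -0.7, -0.2]
width: 79.6
```

```bash
python3 - <<'E'
from h import *
st()
ds=[]
for k in range(5): im,d=get_image('scene'); ds.append(d.astype(float))
save('f1.png',im,5,(120,245,260,370)); save('f1w.png',im,1.5)
p=pts('scene',np.mean(ds,0))
near=(abs(p[...,0]-592)<35)&(abs(p[...,1]-47)<35)
for lo,hi in ((200,264),):
    m=near&(p[...,2]>lo)&(p[...,2]<hi); q=p[m]
    # centre line y from row extents of front; x from slope
    A=np.c_[q[:,2]-230,q[:,1]-47,np.ones(len(q))]; s=np.linalg.lstsq(A,q[:,0],rcond=None)[0]; print(len(q),'front slope x/z deg',np.degrees(s[0]),s, q[:,2].max())
m=near&(p[...,2]>266)&(p[...,2]<275); print('top',p[m].mean(0),m.sum(),cv2.minAreaRect(p[m][:,:2].astype(np.float32)))
E
python3 shank.py
```

```text
t 16.42 q [-0.984, 0.279, 1.059, 1.436, -0.242, 1.568, -1.327] pos [592.2, 47.4, 377.3] x [-0.002, 0.0, -1.0] y [0.184, -0.983, -0.001] yaw_y -79.41 F [0.56, -0.66, -0.18] T [0.004, -0.007, 0.014] w 79.6
453 front slope x/z deg 0.45845416027361496 [ 8.00153457e-03 -1.07110676e-01  6.08152338e+02] 263.9774204645041
top [597.15593594  46.52348481 267.87810836] 142 ((595.3280029296875, 46.40937423706055), (27.705724716186523, 26.131282806396484), 12.67371940612793)
56 lean x,y deg [1.50822879 2.26616133]
t 16.87 q [-0.984, 0.279, 1.059, 1.436, -0.243, 1.568, -1.327] pos [592.4, 47.4, 377.4] x [-0.002, 0.0, -1.0] y [0.184, -0.983, -0.0] yaw_y -79.41 F [-0.16, -0.44, -0.07] T [-0.009, 0.033, -0.056] w 79.8
```

View pics/f1.png

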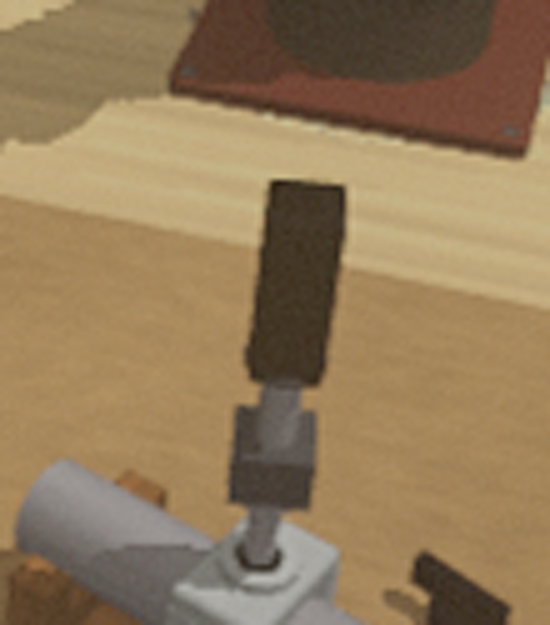

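View pics/f1w.png

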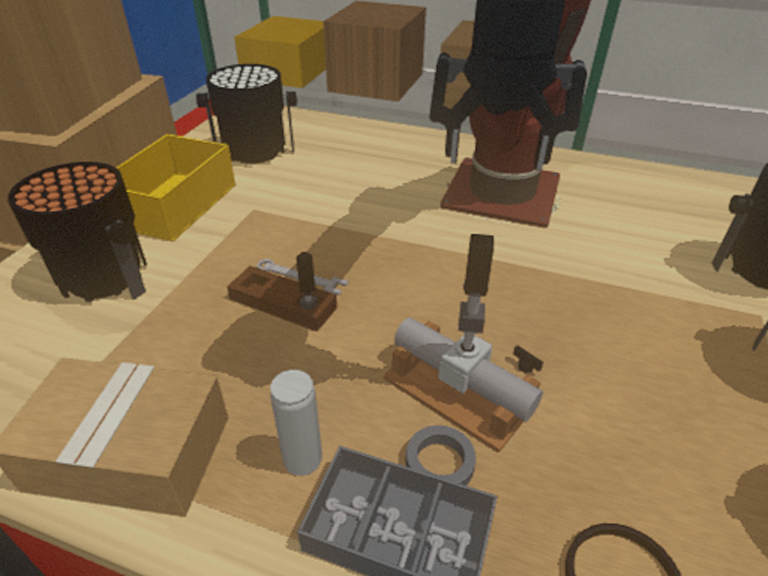

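```bash
python3 -c "
from cell import hand_in
print(hand_in())"
```

```text
the job is handed in; nothing more can be done
None
```

I fitted the large driver over the screw head and brought both upright. I then turned the screw clockwise, let go, raised the gripper clear and handed the job in at about 17 s. The hand-in reports no verdict.

- **Fitting:** I lowered the driver along the screw's lean of about 4.4 degrees. The rim came to rest at about 43.7 mm above the boss mouth, against a nominal 44 mm. The highest wrist forces I read were about 5–7 N.
- **Turning:** The driver turned 94.6 degrees clockwise. Allowing for play in the socket, I estimate the screw turned about 84–94 degrees, but I had no direct reading of it.
- **Last checks:** The driver stands free on the screw, with its handle about 0.5 degrees off vertical in x and about 1 degree or less to the side. The other things on the bench look unmoved in the last picture.
- **Disagreement:** Depth fits of the short visible shank gave leans of about 1.5–3 degrees in x and 2–3 degrees in y. Its edges in the image and its depth averaged over many frames looked upright to about 1 degree. The depth figures vary by about 2 degrees, so I took the screw to be within the 4.6 degree limit.

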